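# Clear the jeweller's bench: hang the ring mandrels, nest the cups

## Robot

A 7-joint arm with a two-finger parallel gripper is mounted at the origin on the work surface. World frame = base frame: x ahead of the robot, y to its left, z up, the work surface at z = 0. Lengths are in mm, angles in rad, forces in N, time in s.
With the tool pointing down it reaches from about 350 to 900 mm from the base axis. Payload 8.1 kg.
Tool frame: the origin (TCP) lies at the very end of the fingers, on their centre line; the grasp point (between the pads) lies ctrl.grasp_offset behind it (ctrl.grasp_offset is the distance from the TCP to the grasp point, in mm); z points along the fingers, y is the line along which they close (so a half turn about z gives the same grasp; the last joint's range is limited). The gripper opens to 85 mm and grips with 20 to 120 N. Pads are 22 mm wide; open, the fingers measure 114 mm over their backs; the gripper's body (76 mm by 85 mm) begins 54 mm behind the grasp point. The pads swing forward as they close: fully open they stand 13 mm farther back than shut.
Start: joints at [1.24, 0.434, 0.025, 1.573, -0.012, 1.134, -0.075], TCP at [141.121, -608.873, 231.323] pointing down, gripper open.
Joint ranges: [-2.62, 2.62], [-0.44, 2.09], [-1.27, 1.32], [0.08, 2.57], [-1.32, 4.46], [0.12, 2], [-2.74, 2.74]. Speed limits (rad/s): [2.22, 2.22, 3.01, 3.01, 3.14, 3.14, 3.14].

## Interface

Orientations are given as [roll, pitch, yaw] about the fixed x, y, z axes, in that order (R = Rz(yaw) Ry(pitch) Rx(roll)).
In Python, from plant import ctrl gives the robot as it stands.
- The arm moves only by the tool drive_tool, never from a script. Its arguments are lists of equal length, an entry for each row: "delta_pos": the shift along the tool's x, y, z each as a share of 0.3 m, from -1 to 1, a list of three; "roll": the turn about the tool's z as a share of 360 degrees, from -1 to 1. In form: {"delta_pos": [[tx, ty, tz], ...], "roll": [roll, ...]}. A call has 1 to 12 rows; each row is the pose to reach, as a shift and turn from the pose commanded when the call began, along the tool's axes at that moment, turning the shorter way round; what a row does not reach only later rows make up. A row lasts 1/10 s, in which the tool goes at most 50 mm and 8.59 degrees, less where a joint would pass 70% of its speed; a pose out of reach is approached as far as the arm can. A call with a number of a shift or a turn outside -1 to 1 is refused whole. A call with a gripper value outside its range is refused whole. "gripper" is the finger opening in mm, from 0 to 85.4, set as the call begins (left out, the last holds). The fingers move at their own pace and stop on an object; "grip_force" is the grip in N (left out, the last holds). Time passes only in rows, so rows that repeat a pose let the fingers close. It gives the time, the measured TCP pose, the force, the opening and the grip force at its end, in the units of the state.
- ctrl.get_obs(): the state, without advancing time (a new reading comes with each control period).
- ctrl.get_image(name): name is "scene" or "top" or "wrist"; returns a dict with "img" (480x640x3 uint8, blue, green, red), "depth" (480x640 float32, mm along the optical axis (not along the pixel's ray), 0 where there is no reading), "fx", "fy", "cx", "cy" (pixels), "origin" and "rotation" of the camera in the world. Camera axes: x right, y down, z forward; pixel columns grow to the right and rows downward; lengths in mm; the calibration is good to about 2 mm. A picture is of the moment at which its call begins.
- ctrl.close_job(): hands the job in; it is judged then, once.
The state is a dict: "t": time; "joints": joint angles; "qvel": joint speeds; "tau": joint torques, N m; "ee_pos": TCP position; "tool_rot": TCP orientation; "force": force on the tool from outside, world axes, zero at the start; "torque": the same for the moment, N m; "grip_width": finger opening in mm; "grip_force": force on a finger pad.
Only numpy, scipy, OpenCV 4.12 (cv2) and the standard library are available. Lean on these libraries where they do the work, as an engineer would, in place of code of your own. Each camera call takes 0.05 s, during which the arm holds its last target. There are 200 camera calls.

## Task

Clear the jeweller's bench: pick up the two ring mandrels by their wooden knobs, one after the other, ease the grip so that the mandrel swings down to hang tip-down clear of the bench, tighten again, and hang it by its square collar in a free slot of the sprung hanger arm. Keep hold while the arm sinks, and let go only once it has settled under the weight. Nest all the loose cups, upright and fully home, in the cup on the cork mat, leave that stack on the mat, and leave everything else on the bench where it is.

Things in the scene. Friction and masses are not known exactly. Their poses are not given: they have to be found in the camera images.
- mandrel1: Tapered steel ring mandrel, 164 long, about 0.25 kg. Origin: middle of the wooden knob at one end; x runs along it from knob to tip. Along x: knob (16 square) -13 to 13, with a round brass stud 9 dia at mid-length of each of its 4 sides (22 over the studs); shank 12 dia to 35, square collar 40 x 40 from 35 to 41, neck 11 dia to 71, tapered body (24 to 16 dia) to 151.
- mandrel2: Second mandrel, same as mandrel1. Both lie on the bench on a flat of the collar and the tip, the middle of the knob 24 above the bench, two of its studs level, left and right. Pinched hard (80 N) on those studs a mandrel stays level; eased below about 25 N it starts to swing down about them, and at a few N it hangs with the tip lowest. Centre of mass at about x = 75.
- mandrel1_collar (a point): on mandrel1's axis at the collar's tip-side face (41 from the knob's middle): this face rests on the fork when it hangs
- mandrel2_collar (a point): the same point of mandrel2
- hanger: Sprung hanger arm: green bar hinged on a stand at the far left, 260 long, with a dark steel fork plate (190 wide, 6 thick) across its end, tips tilted up 0.2 rad when empty. Origin: fork's top, half-way between the slots; axes as slotL's. Spring 6.6 N m/rad, lightly damped: one mandrel sinks the fork about 25 mm (0.1 rad), two about 50, when it is about level; stop at 0.45 rad.
- slotL (a point): Left (+y) of the fork's two slots, 130 apart: 16 wide, 45 deep along the arm, open towards the robot. Point: on the fork's top surface, mid-width, 25 in from the open tips. x: horizontally from the tips towards the stand when the arm is empty, turning with the arm. Fork top about 250 above the bench when empty, tips 5 higher.
- slotR (a point): Right slot (-y), same as slotL.
- mat: square cork mat 160 x 160 x 4, fixed to the bench; origin at its underside centre
- cup0_mid (a point): The cup that stands on the cork mat: aluminium tapered stacking cup, open top, 70 tall, outer diameter 42 at the foot and 66 at the rim, wall 3, solid bottom 26 thick, 90 g. Point: on its axis, half-way up (35 above the foot); z is the cup's axis. A cup nested in another sits 26 higher than it.
- cup1_mid (a point): Loose cup, may be absent: same cup as cup0.
- cup2_mid (a point): Loose cup, may be absent: same.
- cup3_mid (a point): Loose cup, may be absent: same.
- tin: bystander: round steel findings dish, 90 dia, 28 tall
- pliers: bystander: pliers with red handles, about 150 long, lying, 15 high
- awl: bystander: wooden-handled awl, 135 long, 22 high
- block: bystander: wooden block 90 x 50 x 20
- stylus: bystander: blue stylus 130 x 12 x 12

How it is judged:
By the outcome, as a careful person would: the job done as asked, in the order asked, and still so for the second after the job is handed in, with the robot touching nothing.
Of cup1, cup2, cup3 only 2 to 3 are there at a start; the rules pass over those that are not, and their reading is None.
At some moment in a run one of cup1, cup2, cup3 may be knocked a few centimetres aside while the robot is not near it.
Once in a run the grip may slacken for a moment while it holds something.
It also fails if it takes over 210 s, if anything falls off the work surface, if the arm or the gripper's body presses on something with over 40 N, if the wrist force passes 120 N, or if a joint passes its speed limit or range.

## Working session

There is one attempt and no reset: what is moved stays moved. The work goes in short steps, Python scripts to look and compute and a tool call to move; the robot and the scene stay as the last step left them, time stands still between calls to the robot, and variables do not carry over. Pictures are saved under pics/ and viewed, at most 14 in all, crops included, and the job is handed in when it is done.

Besides the shell and the picture viewer there is one more tool, called after "Call:" as name([rows], argument=value, ...), one row to a line, values as JSON. drive_tool: Moves the arm, as the interface text tells. Shift numbers are shares of 0.3 m and turn numbers shares of 360 degrees, none past 1 either way. Its arguments: {"type":"object","properties":{"delta_pos":{"type":"array"},"roll":{"type":"array"},"gripper":{"type":"number"},"grip_force":{"type":"number"}},"required":["delta_pos","roll"]}

```bash
ls; mkdir -p pics; cat > h.py <<'E'
import numpy as np, cv2, pickle
from plant import ctrl
from scipy.spatial.transform import Rotation as R
def grab(n):
    d=ctrl.get_image(n); pickle.dump(d,open(f'{n}.pkl','wb')); return d
def load(n): return pickle.load(open(f'{n}.pkl','rb'))
def ray(d,u,v):
    r=np.array([(u-d['cx'])/d['fx'],(v-d['cy'])/d['fy'],1.0]); return np.array(d['origin']),np.array(d['rotation'])@r
def onz(d,u,v,z):
    o,r=ray(d,u,v); return o+r*(z-o[2])/r[2]
def cloud(d):
    v,u=np.mgrid[:480,:640]; z=d['depth']
    p=np.stack([(u-d['cx'])/d['fx']*z,(v-d['cy'])/d['fy']*z,z],-1)
    return p@np.array(d['rotation']).T+np.array(d['origin'])
def proj(d,p):
    q=np.array(d['rotation']).T@(np.array(p)-np.array(d['origin'])); return d['fx']*q[0]/q[2]+d['cx'],d['fy']*q[1]/q[2]+d['cy']
E
python3 - <<'E'
from h import *
o=ctrl.get_obs(); print(o, ctrl.grasp_offset)
for n in('top','scene'):
    d=grab(n); print(n,d['origin'],np.round(d['rotation'],3).tolist(),d['fx'],d['cx'],d['cy']); cv2.imwrite(f'pics/{n}0.png',d['img'])
E
```

```text
pics
{'t': 0.0, 'joints': array([ 1.24041905,  0.43522944,  0.02496742,  1.57410058, -0.01159412,
        1.13398524, -0.07510009]), 'qvel': array([ 0.00100511,  0.00049979,  0.00102361, -0.00174887, -0.00061258,
       -0.00096685,  0.00085356]), 'tau': array([-9.34084201e-04, -6.70473862e+01,  1.02490582e+00, -3.16205871e+01,
        1.57170516e-02,  1.25722348e-02, -2.72566285e-05]), 'ee_pos': array([ 140.96536534, -608.37901309,  230.52054177]), 'tool_rot': array([-3.14002174e+00,  1.46397433e-04,  2.27714988e-01]), 'force': array([-0.4000742 ,  0.56875915, -0.48508721]), 'torque': array([-0.00368805, -0.01703194, -0.01345884]), 'grip_force': 0.0, 'grip_width': 85.33173153317512} 18.700000000000003
top [ 509.63997025  -18.22032445 1168.14068115] [-3.065, -0.022, -1.545] 448.8700858153378 323.62995519025424 238.23551541749256
scene [992.53773698 562.46968969 978.27520856] [-2.414, -0.012, 2.54] 592.3622716892655 321.71500796798074 237.19019446804054
```

```bash
sed -i "s/pickle.dump/d['rotation']=R.from_euler('xyz',d['rotation']).as_matrix(); pickle.dump/" h.py
python3 - <<'E'
from h import *
for n in('top','scene'):
    d=load(n); d['rotation']=R.from_euler('xyz',d['rotation']).as_matrix(); pickle.dump(d,open(n+'.pkl','wb'))
    c=cloud(d); print(n, c[240,320],c[400,100],c[100,500])
E
```

```text
top [594.52573123 -32.75880003   1.27797412] [190.57251022 486.86319025  49.7066921 ] [1259.38490409 -788.60281684 -668.37777386]
scene [ 495.23728141 -148.21684969   -5.49855466] [1065.58785575 -520.03962248 -751.3602535 ] [-217.4248228  -295.82961905   -1.249245  ]
```

View pics/top0.png

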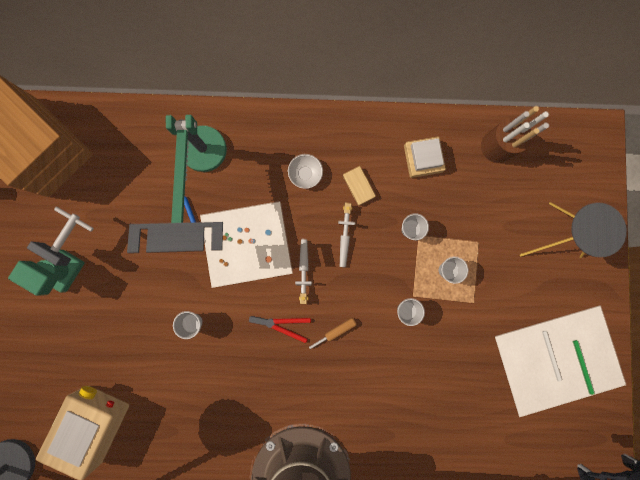

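View pics/scene0.png

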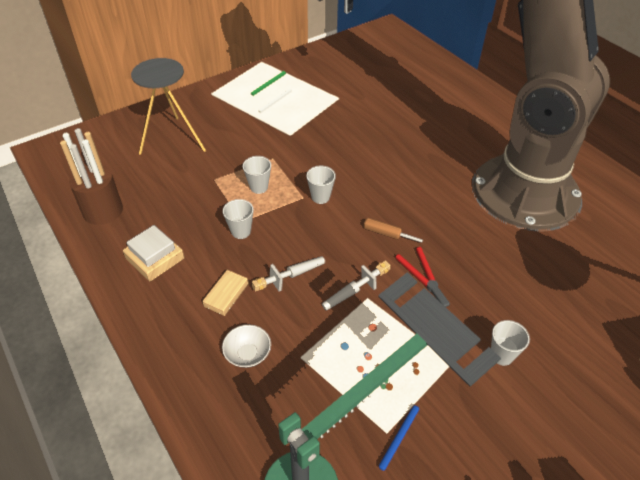

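```bash
cat > m.py <<'E'
from h import *
d=load('top'); c=cloud(d); im=d['img']; hsv=cv2.cvtColor(im,cv2.COLOR_BGR2HSV)
def cups():
    v=(d['depth']>0)&(c[...,2]>55)&(c[...,2]<125)&(hsv[...,1]<60)&(c[...,0]<800)&(abs(c[...,1])<420)
    n,l,s,ce=cv2.connectedComponentsWithStats(v.astype(np.uint8))
    out=[]
    for i in range(1,n):
        if s[i,4]<60: continue
        vs,us=np.nonzero(l==i); z=np.percentile(c[l==i][:,2],90)
        (u,w),r=cv2.minEnclosingCircle(np.stack([us,vs],1).astype(np.float32))
        p=onz(d,u,w,round(z)); out.append(p); print('cup',(round(u),round(w)),s[i,4],'r',round(r*(1168-z)/d['fx'],1),p.round(1))
    return out
if __name__=='__main__':
    cups()
    # mandrels
    for box in((325,195,365,272),(285,235,322,308)):
        x0,y0,x1,y1=box; b=np.zeros((480,640),bool); b[y0:y1,x0:x1]=1
        kn=b&(hsv[...,0]>12)&(hsv[...,0]<30)&(hsv[...,1]>90)&(hsv[...,2]>150)
        st=b&(hsv[...,1]<70)&(hsv[...,2]>90)&(c[...,2]>8)
        for nm,m in(('k',kn),('s',st)):
            vs,us=np.nonzero(m); zz=c[m][:,2]
            print(nm,len(us),us.min(),us.max(),vs.min(),vs.max(),onz(d,us.mean(),vs.mean(),24).round(1),np.percentile(zz,[5,50,95]).round(1))
        cv2.fitLine
        vs,us=np.nonzero(kn|st); P=np.array([onz(d,a,e,24)[:2] for a,e in zip(us,vs)],np.float32)
        f=cv2.fitLine(P,cv2.DIST_HUBER,0,.01,.01).ravel(); t=(P-f[2:])@f[:2]; print('line',f,'ends',f[2:]+f[:2]*t.min(),f[2:]+f[:2]*t.max())
    F=(d['depth']>0)&(c[...,2]>215)&(c[...,2]<275)&(c[...,1]>150)&(c[...,1]<450)&(hsv[...,1]<80)&(c[...,0]>350)&(c[...,0]<650)
    P=c[F]; print('fork',len(P),P.min(0),P.max(0)); A=np.c_[P[:,:2],np.ones(len(P))]; print('plane',np.linalg.lstsq(A,P[:,2],rcond=None)[0])
    cv2.imwrite('pics/a.png',cv2.resize(im[120:330,110:480],None,fx=2.1,fy=2.1,interpolation=cv2.INTER_CUBIC))
    cv2.imwrite('pics/b.png',cv2.resize(im[205:265,115:235],None,fx=6,fy=6,interpolation=cv2.INTER_CUBIC))
E
python3 m.py
```

```text
cup (415, 227) 174 r 32.2 [ 628.3 -264.5   71. ]
cup (454, 270) 210 r 32.9 [ 524.4 -361.1   75. ]
cup (410, 312) 182 r 32.7 [ 420.1 -255.7   72. ]
cup (186, 325) 196 r 34.0 [375.8 283.   71. ]
k 159 343 364 195 213 [ 691.9 -116.5   24. ] [14.  21.5 35.2]
s 361 338 354 213 266 [592.7 -94.8  24. ] [13.4 22.2 40.3]
line [ 9.9100012e-01 -1.3386112e-01  6.0758160e+02 -9.7202538e+01] ends [527.72943 -86.41636] [ 716.5976  -111.92807]
k 73 292 307 273 303 [445.2   8.4  24. ] [24.3 31.9 36.7]
s 364 295 310 240 292 [526.3   8.5  24. ] [13.6 22.2 39.7]
line [9.9975157e-01 2.2288203e-02 5.1289917e+02 8.4055443e+00] ends [432.1369     6.605051] [591.7367    10.163128]
fork 2391 [540.99260802 169.771205   222.75133917] [643.78524926 363.23836391 261.20224323]
plane [-2.07411380e-01 -1.16890101e-02  3.72722438e+02]
```

View pics/b.png

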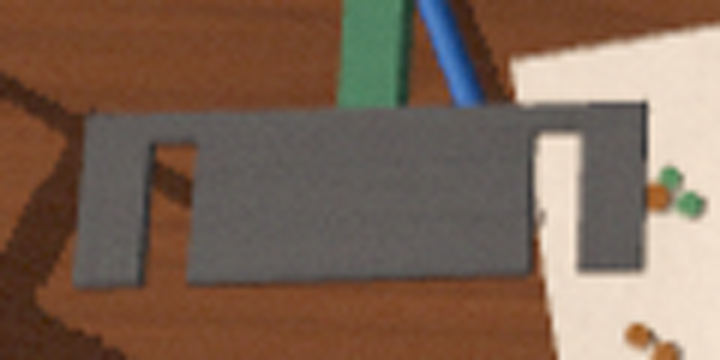

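View pics/a.png

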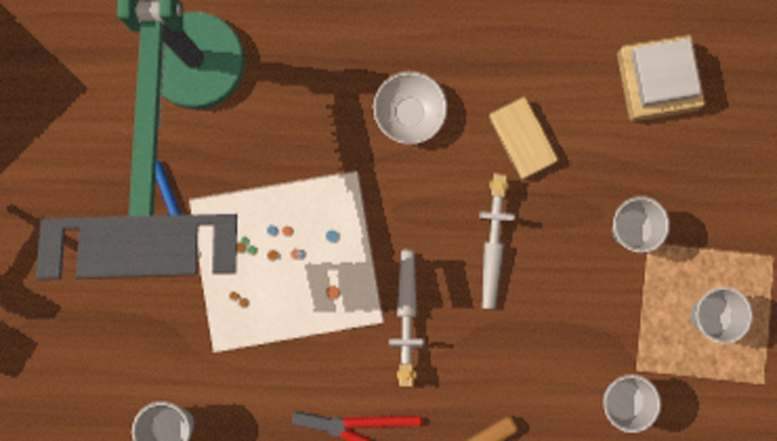

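```bash
python3 - <<'E'
from h import *
d=load('top'); c=cloud(d); hsv=cv2.cvtColor(d['img'],cv2.COLOR_BGR2HSV)
S={}
for n,t,i in(('L',(142.7,252.3),(144,228.8)),('R',(207.3,250.3),(207.8,227))):
    a=onz(d,*t,255);b=onz(d,*i,246); v=b-a; print(n,a.round(1),b.round(1),'len',np.linalg.norm(v[:2]).round(1),'yaw',np.arctan2(v[1],v[0]).round(3),'slot pt',(a+v*25/45).round(1)); S[n]=a
v=S['L']-S['R']; print('sep',np.linalg.norm(v[:2]),'yaw',np.arctan2(-v[0],v[1]))
b=np.zeros((480,640),bool); b[203:272,330:357]=1; b[:212,352:]=0
kn=b&(hsv[...,0]>12)&(hsv[...,0]<30)&(hsv[...,1]>90)&(hsv[...,2]>150)
st=b&(hsv[...,1]<70)&(hsv[...,2]>90)&(c[...,2]>8)
vs,us=np.nonzero(kn|st); P=np.array([onz(d,a,e,24)[:2] for a,e in zip(us,vs)],np.float32)
f=cv2.fitLine(P,cv2.DIST_HUBER,0,.01,.01).ravel(); t=(P-f[2:])@f[:2]; print('line',f,'ends',f[2:]+f[:2]*t.min(),f[2:]+f[:2]*t.max())
vs,us=np.nonzero(kn); print('knob',us.min(),us.max(),vs.min(),vs.max(),onz(d,us.mean(),vs.mean(),28))
# tip and knob centre picks, block corner
for p in((347.6,208.1),(343,266),(360,205),(302.9,298.6),(304,239)): print(p,onz(d,*p,24).round(1))
# scene-view check of knobs: hue mask centroid at z=26
s=load('scene')
for q in((445,7,24),(690,-115,24)): print('scene px',proj(s,q))
E
```

```text
L [541.4 327.4 255. ] [589.8 330.8 246. ] len 48.6 yaw 0.072 slot pt [568.3 329.3 250. ]
R [548.9 198.  255. ] [597.1 201.3 246. ] len 48.4 yaw 0.068 slot pt [575.7 199.8 250. ]
sep 129.60401293058453 yaw 0.0581266867579867
line [ 9.9816674e-01 -6.0523551e-02  6.0738489e+02 -9.5506760e+01] ends [527.56537 -90.66692] [ 690.919   -100.57182]
knob 343 351 203 213 [677.78536398 -99.07200806  28.        ]
(347.6, 208.1) [ 677.1 -101.3   24. ]
(343, 266) [528.1 -92.8  24. ]
(360, 205) [ 686.1 -133.1   24. ]
(302.9, 298.6) [443.2   6.8  24. ]
(304, 239) [594.3   8.4  24. ]
scene px (np.float64(382.57821934122506), np.float64(267.16225222856093))
scene px (np.float64(249.844569538361), np.float64(280.8984600057372))
```

Call:
drive_tool([
  [0.36, -0.44, 0],
  [0.72, -0.88, 0],
  [0.72, -0.88, 0],
  [0.72, -0.88, 0],
  [0.72, -0.88, 0],
  [0.72, -0.88, 0],
  [0.72, -0.88, 0],
  [0.72, -0.88, 0],
  [0.72, -0.88, 0],
  [0.72, -0.88, 0],
], roll=[0, 0, 0, 0, 0, 0, 0, 0, 0, 0], gripper=60)

```text
t: 1.1
ee_pos: [291.4, -303.8, 231.2]
tool_rot: [3.141, 0.0, 0.226]
force: [-0.5, -0.4, 0.2]
grip_width: 60.1
grip_force: 0.0
```

Call:
drive_tool([
  [0.72, -0.89, 0.3],
  [0.72, -0.89, 0.3],
  [0.72, -0.89, 0.3],
  [0.72, -0.89, 0.3],
  [0.72, -0.89, 0.3],
  [0.72, -0.89, 0.3],
  [0.72, -0.89, 0.3],
  [0.72, -0.89, 0.3],
  [0.72, -0.89, 0.3],
  [0.72, -0.89, 0.3],
  [0.72, -0.89, 0.3],
], roll=[0.0327, 0.0327, 0.0327, 0.0327, 0.0327, 0.0327, 0.0327, 0.0327, 0.0327, 0.0327, 0.0327], gripper=50)

```text
t: 2.2
ee_pos: [441.8, 3.9, 141.3]
tool_rot: [3.141, 0.0, 0.019]
force: [-0.0, -0.1, -0.4]
grip_width: 50.3
grip_force: 0.0
```

```bash
cat >> h.py <<'E'
def to(x,y,z,yaw=None):
    o=ctrl.get_obs(); p=o['ee_pos']; M=R.from_euler('xyz',o['tool_rot']).as_matrix(); Y=o['tool_rot'][2]
    s=(M.T@(np.array([x,y,z])-p)/300).round(4).tolist(); r=0 if yaw is None else round(-(yaw-Y)/2/np.pi,4)
    print('at',p.round(1),round(Y,3),'w',round(o['grip_width'],1),'gf',round(o['grip_force'],1),'F',o['force'].round(1),'T',o['torque'].round(2),'t',round(o['t'],1),'-> shift',s,'roll',r)
def knob(d,z,show=None):
    hsv=cv2.cvtColor(d['img'],cv2.COLOR_BGR2HSV); m=((hsv[...,0]>12)&(hsv[...,0]<32)&(hsv[...,1]>90)&(hsv[...,2]>120)).astype(np.uint8)
    n,l,s,ce=cv2.connectedComponentsWithStats(m)
    for i in range(1,n):
        if s[i,4]>300: x,y,w,h=s[i,:4]; print('blob',s[i].tolist(),onz(d,x+w/2,y+h/2,z).round(1),onz(d,*ce[i],z).round(1))
E
python3 - <<'E'
from h import *
d=grab('wrist'); cv2.imwrite('pics/w1.png',d['img']); knob(d,32); to(445,7,5.5,.022)
E
```

```text
blob [304, 218, 30, 35, 786] [445.9   6.4  32. ] [446.    7.2  32. ]
blob [418, 287, 53, 38, 1156] [387.  -99.4  32. ] [387.6 -99.2  32. ]
at [441.9   4.1 141.4] 0.019 w 49.9 gf 0.0 F [0.7 0.7 0.2] T [ 0.02 -0.02  0.  ] t 2.2 -> shift [0.0106, -0.01, 0.4531] roll -0.0005
```

View pics/w1.png

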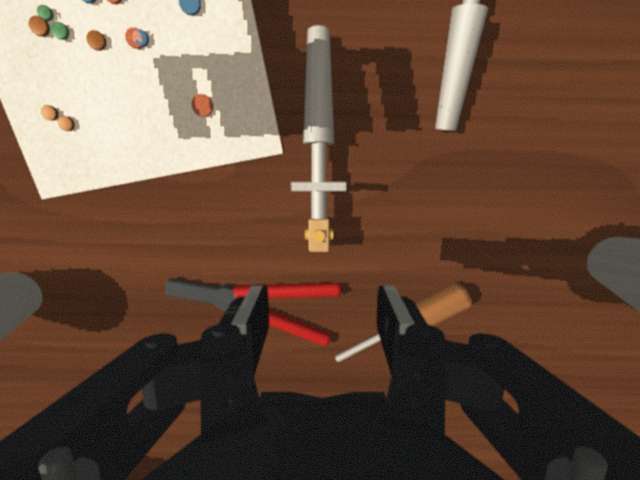

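Call:
drive_tool([
  [0.012, -0.0098, 0.15],
  [0.012, -0.0098, 0.3],
  [0.012, -0.0098, 0.4],
  [0.012, -0.0098, 0.44],
  [0.012, -0.0098, 0.453],
  [0.012, -0.0098, 0.453],
  [0.012, -0.0098, 0.453],
  [0.012, -0.0098, 0.453],
], roll=[0, 0, 0, 0, 0, 0, 0, 0])

```text
t: 3.05
ee_pos: [446.4, 8.8, 6.4]
tool_rot: [3.142, -0.002, 0.022]
force: [1.0, 0.4, 0.5]
grip_width: 50.0
grip_force: 0.0
```

Call:
drive_tool([
  [0, 0, 0],
  [0, 0, 0],
  [0, 0, 0],
  [0, 0, 0],
  [0, 0, 0],
  [0, 0, 0],
  [0, 0, 0],
  [0, 0, 0],
], roll=[0, 0, 0, 0, 0, 0, 0, 0], gripper=0, grip_force=80)

```text
t: 3.85
ee_pos: [445.5, 8.9, 5.4]
tool_rot: [3.141, 0.0, 0.022]
force: [-1.6, -0.5, 2.5]
grip_width: 18.7
grip_force: 78.0
```

Call:
drive_tool([
  [0, 0, -0.03],
  [0, 0, -0.1],
  [0, 0, -0.2],
  [0, 0, -0.3],
  [0, 0, -0.4],
  [0, 0, -0.5],
  [0, 0, -0.6],
  [0, 0, -0.68],
  [0, 0, -0.7],
  [0, 0, -0.7],
  [0, 0, -0.7],
  [0, 0, -0.7],
], roll=[0, 0, 0, 0, 0, 0, 0, 0, 0, 0, 0, 0])

```text
t: 5.05
ee_pos: [444.7, 8.8, 214.0]
tool_rot: [-3.142, 0.003, 0.022]
force: [-0.2, -0.6, -2.4]
grip_width: 18.6
grip_force: 78.3
```

```bash
python3 - <<'E'
from h import *
d=grab('wrist'); cv2.imwrite('pics/w2.png',d['img']); c=cloud(d); to(0,0,0)
hsv=cv2.cvtColor(d['img'],cv2.COLOR_BGR2HSV); m=(c[...,2]>130)&(d['depth']>0)&(hsv[...,2]>70)&(np.mgrid[:480,:640][0]<280)
print(m.sum(), c[m].min(0),c[m].max(0))
E
```

```text
at [444.8   8.9 214.1] 0.022 w 18.8 gf 78.3 F [-0.7  0.7 -3.1] T [-0.    0.13 -0.03] t 5.1 -> shift [-1.4812, -0.0036, 0.7174] roll 0
12610 [462.32461683 -11.74823612 195.39983894] [573.14595204  28.44947777 243.27227903]
```

View pics/w2.png

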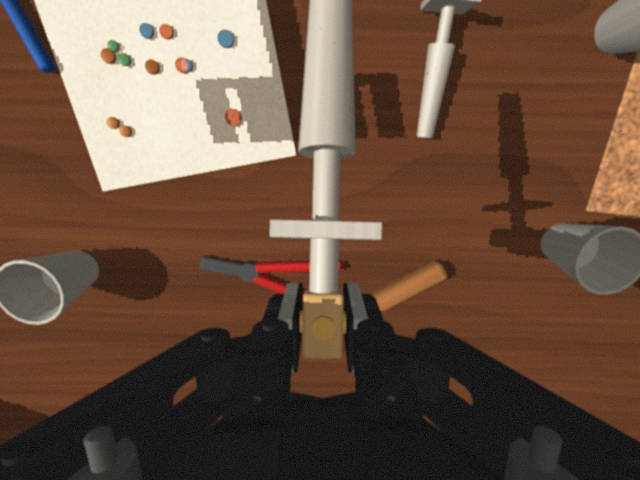

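Call:
drive_tool([
  [0, 0, -0.05],
  [0, 0, -0.1],
  [0, 0, -0.1],
  [0, 0, -0.1],
  [0, 0, -0.1],
  [0, 0, -0.1],
  [0, 0, -0.1],
  [0, 0, -0.1],
  [0, 0, -0.1],
  [0, 0, -0.1],
  [0, 0, -0.1],
  [0, 0, -0.1],
], roll=[0, 0, 0, 0, 0, 0, 0, 0, 0, 0, 0, 0], grip_force=20)

```text
t: 6.3
ee_pos: [445.7, 9.0, 245.4]
tool_rot: [3.142, -0.0, 0.022]
force: [0.4, 0.5, -2.8]
grip_width: 18.9
grip_force: 78.3
```

```bash
python3 - <<'E'
from h import *
d=grab('wrist'); cv2.imwrite('pics/w3.png',d['img']); to(0,0,0)
E
```

```text
at [445.6   9.  245.4] 0.022 w 18.7 gf 78.3 F [-0.5 -0.1 -1.4] T [-0.04  0.19  0.  ] t 6.3 -> shift [-1.4859, -0.0032, 0.8179] roll 0
```

View pics/w3.png

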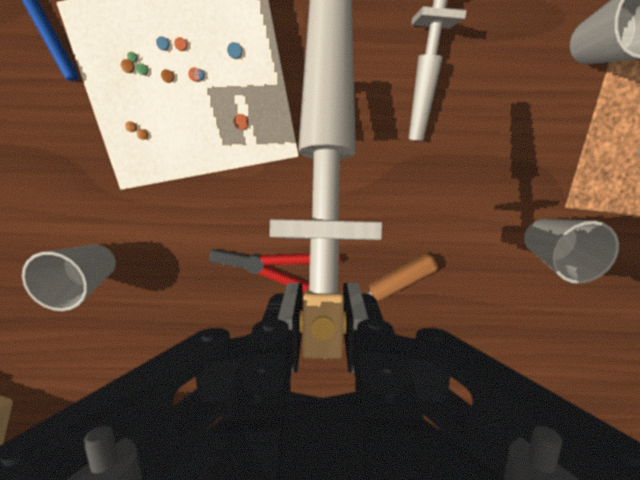

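Call:
drive_tool([
  [0, 0, 0],
  [0, 0, 0],
  [0, 0, 0],
  [0, 0, 0],
  [0, 0, 0],
], roll=[0, 0, 0, 0, 0], gripper=0, grip_force=20)

```text
t: 6.85
ee_pos: [445.6, 9.0, 245.4]
tool_rot: [3.142, -0.0, 0.022]
force: [-0.6, 0.3, -2.2]
grip_width: 18.9
grip_force: 78.3
```

```bash
python3 - <<'E'
from h import *
to(0,0,0)
E
```

```text
at [445.6   9.  245.4] 0.022 w 18.9 gf 78.3 F [-0.6  0.3 -2.2] T [-0.01  0.15  0.06] t 6.8 -> shift [-1.4858, -0.0031, 0.818] roll 0
```

Call:
drive_tool([
  [0, 0, 0],
  [0, 0, 0],
  [0, 0, 0],
  [0, 0, 0],
], roll=[0, 0, 0, 0], gripper=19.3, grip_force=20)

```text
t: 7.25
ee_pos: [445.6, 8.9, 245.4]
tool_rot: [3.142, 0.0, 0.022]
force: [-0.2, 0.6, -1.9]
grip_width: 19.6
grip_force: 59.4
```

Call:
drive_tool([
  [0, 0, 0],
  [0, 0, 0],
  [0, 0, 0],
  [0, 0, 0],
], roll=[0, 0, 0, 0], gripper=20.4, grip_force=20)

```text
t: 7.65
ee_pos: [445.6, 9.0, 245.4]
tool_rot: [3.142, 0.0, 0.022]
force: [0.4, 0.6, -2.2]
grip_width: 20.6
grip_force: 35.2
```

Call:
drive_tool([
  [0, 0, 0],
  [0, 0, 0],
  [0, 0, 0],
  [0, 0, 0],
], roll=[0, 0, 0, 0], gripper=20.8, grip_force=20)

```text
t: 8.05
ee_pos: [445.5, 9.0, 245.3]
tool_rot: [3.142, 0.0, 0.022]
force: [-0.8, -1.0, -2.8]
grip_width: 20.5
grip_force: 26.2
```

Call:
drive_tool([
  [0, 0, 0],
  [0, 0, 0],
  [0, 0, 0],
  [0, 0, 0],
  [0, 0, 0],
  [0, 0, 0],
], roll=[0, 0, 0, 0, 0, 0], gripper=21.2, grip_force=20)

```text
t: 8.65
ee_pos: [445.7, 9.0, 245.4]
tool_rot: [3.142, -0.0, 0.022]
force: [-0.3, 0.2, -3.1]
grip_width: 21.4
grip_force: 17.4
```

Call:
drive_tool([
  [0, 0, 0],
  [0, 0, 0],
  [0, 0, 0],
  [0, 0, 0],
  [0, 0, 0],
  [0, 0, 0],
  [0, 0, 0],
  [0, 0, 0],
], roll=[0, 0, 0, 0, 0, 0, 0, 0], gripper=21.6, grip_force=20)

```text
t: 9.45
ee_pos: [445.7, 9.0, 245.4]
tool_rot: [3.142, -0.0, 0.022]
force: [-0.4, 0.3, -1.8]
grip_width: 21.6
grip_force: 8.6
```

```bash
python3 - <<'E'
from h import *
d=grab('scene'); cv2.imwrite('pics/s4.png',d['img'][100:400,200:560]); to(0,0,0)
d=grab('wrist'); cv2.imwrite('pics/w4.png',d['img'])
E
```

```text
at [445.6   9.  245.4] 0.022 w 21.4 gf 8.6 F [-0.1  0.6 -2.9] T [ 0.02 -0.03  0.02] t 9.5 -> shift [-1.4856, -0.0032, 0.8181] roll 0
```

View pics/s4.png

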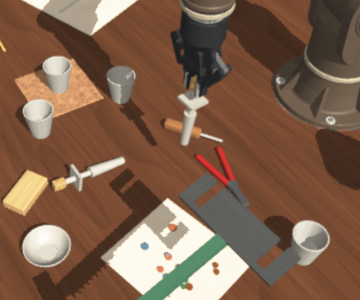

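Call:
drive_tool([
  [0, 0, 0],
  [0, 0, 0],
  [0, 0, 0],
  [0, 0, 0],
  [0, 0, 0],
  [0, 0, 0],
], roll=[0, 0, 0, 0, 0, 0], gripper=21.7, grip_force=20)

```text
t: 10.15
ee_pos: [445.6, 9.0, 245.4]
tool_rot: [3.142, -0.0, 0.022]
force: [0.1, 0.7, -2.9]
grip_width: 21.8
grip_force: 6.4
```

Call:
drive_tool([
  [0, 0, 0],
  [0, 0, 0],
  [0, 0, 0],
  [0, 0, 0],
], roll=[0, 0, 0, 0], gripper=0, grip_force=80)

```text
t: 10.55
ee_pos: [445.6, 8.9, 245.4]
tool_rot: [3.142, 0.0, 0.022]
force: [0.7, -0.3, -2.6]
grip_width: 18.7
grip_force: 78.1
```

```bash
cat > hang.py <<'E'
from h import *
# mandrel axis from scene/top depth: points near & below tool
d=grab('scene'); o=ctrl.get_obs(); g=o['ee_pos']+[0,0,18.7]
c=cloud(d); hsv=cv2.cvtColor(d['img'],cv2.COLOR_BGR2HSV)
q=c-g; m=(d['depth']>0)&(np.hypot(q[...,0],q[...,1])<55)&(q[...,2]<-75)&(q[...,2]>-150)&(hsv[...,1]<90)
P=q[m]; v=np.array(d['origin'])-g; v[2]=0; v/=np.linalg.norm(v)
for a,b in((-90,-75),(-110,-90),(-130,-110),(-150,-130)):
    s=P[(P[:,2]>=a)&(P[:,2]<b)]
    if len(s): print(a,len(s),(np.median(s,0)-v*10).round(1))
to(0,0,0)
E
python3 hang.py
```

```text
-90 83 [  5.   -0.  -79.7]
-110 77 [  6.    0.5 -99.2]
-130 69 [   7.6   -0.5 -120.2]
-150 56 [   7.5   -0.8 -138.7]
at [445.6   8.9 245.4] 0.022 w 18.4 gf 78.1 F [ 1.1 -0.3 -1.9] T [ 0.02 -0.02 -0.05] t 10.6 -> shift [-1.4857, -0.0033, 0.818] roll 0
```

Call:
drive_tool([
  [0.01, -0.05, -0.03],
  [0.02, -0.14, -0.06],
  [0.03, -0.24, -0.1],
  [0.04, -0.34, -0.14],
  [0.05, -0.44, -0.142],
  [0.06, -0.54, -0.142],
  [0.07, -0.64, -0.142],
  [0.08, -0.74, -0.142],
  [0.09, -0.82, -0.142],
  [0.095, -0.88, -0.142],
  [0.098, -0.9, -0.142],
  [0.098, -0.9, -0.142],
], roll=[0, 0, 0, 0, 0, 0, 0, 0, 0, 0, 0, 0])

```text
t: 11.8
ee_pos: [468.8, 280.0, 287.7]
tool_rot: [3.142, 0.001, 0.023]
force: [-0.2, -0.3, -2.4]
grip_width: 18.8
grip_force: 78.3
```

Call:
drive_tool([
  [0, -0.05, 0],
  [0, -0.1, 0],
  [0, -0.14, 0],
  [0, -0.145, 0],
  [0, -0.145, 0],
  [0, -0.145, 0],
  [0, -0.145, 0],
], roll=[-0.002, -0.004, -0.006, -0.006, -0.006, -0.006, -0.006])

```text
t: 12.5
ee_pos: [468.3, 322.4, 288.0]
tool_rot: [3.141, -0.0, 0.059]
force: [-0.2, 0.3, -2.9]
grip_width: 18.6
grip_force: 78.4
```

```bash
cat > slot.py <<'E'
from h import *
d=load('top'); hsv=cv2.cvtColor(d['img'],cv2.COLOR_BGR2HSV).astype(float)
P=lambda x,y:372.72-.2074*x-.0117*y
def mid(u0,u1,ch):
    r=[]
    for v in range(231,250):
        a=cv2.resize(ch[v:v+1,u0:u1],None,fx=10,fy=1,interpolation=cv2.INTER_LINEAR).ravel(); th=(np.percentile(a,15)+a.max())/2
        i=np.nonzero(a>th)[0]; w=(i.max()-i.min()+1)/10; uc=u0+((i.max()+i.min())/2+.5)/10-.5
        p=onz(d,uc,v,250)
        for _ in range(3): p=onz(d,uc,v,P(*p[:2]))
        r.append([w*(1168-250)/d['fx'],*p])
    r=np.array(r); f=np.polyfit(r[:,1],r[:,2],1); print('w',np.median(r[:,0]).round(1),'y at x=550,570,590',np.polyval(f,[550,570,590]).round(1),'slope',f[0].round(3),'resid',np.std(r[:,2]-np.polyval(f,r[:,1])).round(2))
mid(137,153,hsv[...,1]); mid(200,216,hsv[...,2])
E
python3 slot.py; python3 hang.py; python3 - <<'E'
from h import *
d=load('scene'); cv2.imwrite('pics/s5.png',cv2.resize(d['img'][180:400,340:580],None,fx=3,fy=3))
E
```

```text
w 13.9 y at x=550,570,590 [328.7 329.8 330.9] slope 0.053 resid 0.2
w 13.5 y at x=550,570,590 [196.9 199.  201.2] slope 0.108 resid 0.32
-90 113 [  3.5   0.4 -80.2]
-110 113 [  5.4   0.1 -99.7]
-130 95 [   6.     0.3 -119.3]
-150 64 [   6.     0.4 -137.5]
at [468.3 322.5 288. ] 0.059 w 18.7 gf 78.4 F [-0.1  0.1 -3.3] T [ 0.06  0.01 -0.01] t 12.6 -> shift [-1.6217, 0.9805, 0.9602] roll 0
```

View pics/s5.png

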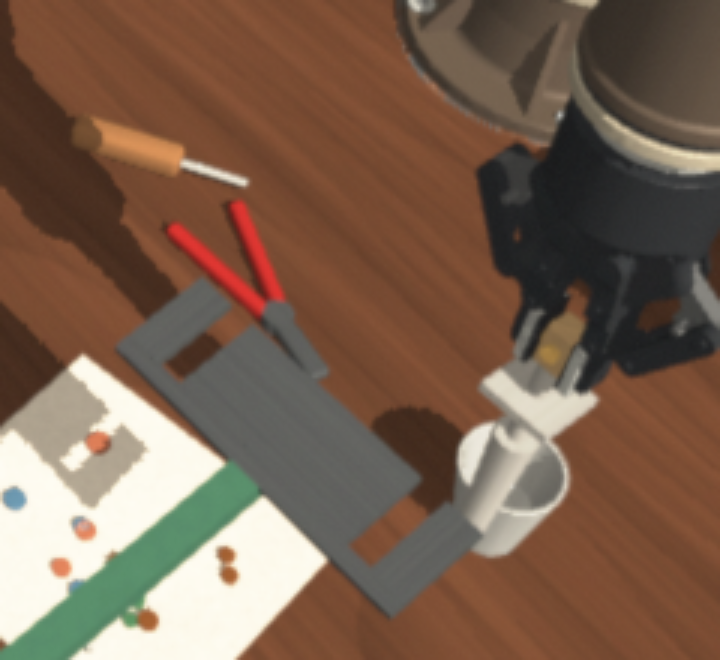

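```bash
python3 - <<'E'
from h import *
d=load('scene')
for p,z in(((484,344),256.5),((462.3,365),247),((340+222/3,180+317/3),256.5),((340+178/3,180+370/3),247)): print(p,onz(d,*p,z).round(1))
to(572,330,288,.059)
E
```

```text
(484, 344) [546.  331.5 256.5]
(462.3, 365) [589.4 335.9 247. ]
(414.0, 285.6666666666667) [561.1 197.5 256.5]
(399.3333333333333, 303.3333333333333) [595.4 205.8 247. ]
at [468.3 322.5 288. ] 0.059 w 18.7 gf 78.4 F [-0.1  0.1 -3.3] T [ 0.06  0.01 -0.01] t 12.6 -> shift [0.3466, -0.0047, 0.0001] roll 0.0
```

```bash
python3 - <<'E'
from h import *
d=grab('wrist'); cv2.imwrite('pics/w6.png',d['img']); print(d['origin'],proj(d,(546,329,256.5)),proj(d,(590,331,247)))
E
```

```text
[536.78488862 326.19541512 430.3171492 ] (np.float64(317.8315400323212), np.float64(130.8433256127472)) (np.float64(318.8684333612497), np.float64(37.24645504301026))
```

View pics/w6.png

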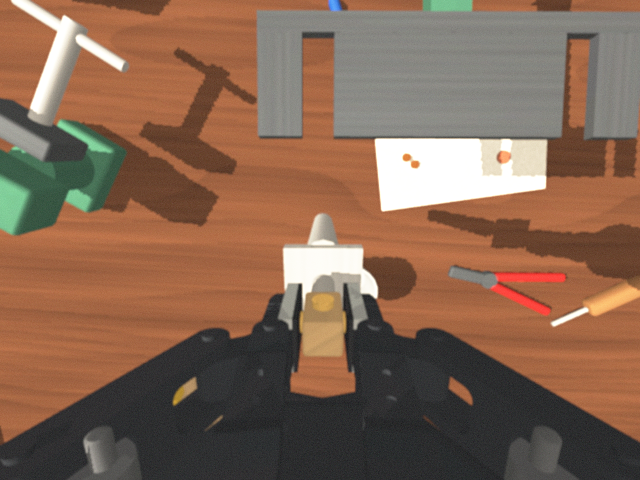

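```bash
python3 - <<'E'
from h import *
d=load('wrist'); print(d['fx'],d['cx'])
for p,z in(((318.5,136),256.7),((318.2,34),247.5),((323.3,246),268),((578,137),256.5),((580,35),247.5)): print(p,onz(d,*p,z).round(1))
print(proj(d,(468.3,322.5,268)),proj(d,(468.3,322.5,306)))
to(571,329.5,288,.059)
E
```

```text
330.3981357947436 322.375102381247
(318.5, 136) [543.6 328.5 256.7]
(318.2, 34) [591.2 331.4 247.5]
(323.3, 246) [489.8 323.  268. ]
(578, 137) [550.6 198.7 256.5]
(580, 35) [598.2 203.7 247.5]
(np.float64(321.8678723806171), np.float64(284.9726105652152)) (np.float64(321.7332181962308), np.float64(320.60703902247633))
at [468.2 322.6 288. ] 0.059 w 18.8 gf 78.4 F [-0.1 -0.7 -3.1] T [ 0.05  0.05 -0.05] t 12.6 -> shift [0.3434, -0.0028, 0.0002] roll 0.0
```

Call:
drive_tool([
  [0.04, -0.006, 0],
  [0.09, -0.006, 0],
  [0.14, -0.006, 0],
  [0.19, -0.006, 0],
  [0.23, -0.006, 0],
  [0.26, -0.006, 0],
  [0.29, -0.006, 0],
  [0.31, -0.006, 0],
  [0.325, -0.006, 0],
  [0.33, -0.006, 0],
  [0.33, -0.006, 0],
  [0.33, -0.006, 0],
], roll=[0, 0, 0, 0, 0, 0, 0, 0, 0, 0, 0, 0])

```text
t: 13.8
ee_pos: [566.4, 330.9, 288.1]
tool_rot: [-3.142, 0.0, 0.06]
force: [-0.1, 0.1, -2.3]
grip_width: 18.4
grip_force: 78.4
```

```bash
cat > fork.py <<'E'
from h import *
d=grab('top'); c=cloud(d); hsv=cv2.cvtColor(d['img'],cv2.COLOR_BGR2HSV)
F=(d['depth']>0)&(c[...,2]>150)&(c[...,2]<275)&(c[...,1]>150)&(c[...,1]<385)&(hsv[...,1]<80)&(c[...,0]>530)&(c[...,0]<600)&(hsv[...,2]>60)
F&=(c[...,1]>225)&(c[...,1]<285)
P=c[F]; A=np.c_[P[:,:2],np.ones(len(P))]
for _ in range(3):
    k=np.linalg.lstsq(A,P[:,2],rcond=None)[0]; g=abs(P[:,2]-A@k)<6; P=P[g];A=A[g]
print('fork n',len(P),'slope',k[0].round(3),'z at slot x=570',(k@[570,265,1]).round(1)); to(0,0,0)
E
python3 fork.py
```

```text
fork n 768 slope -0.198 z at slot x=570 251.5
at [566.4 330.9 288.1] 0.06 w 18.7 gf 78.4 F [ 0.5  0.4 -2.4] T [-0.03 -0.    0.05] t 13.8 -> shift [-1.9511, 0.9872, 0.9604] roll 0
```

Call:
drive_tool([
  [0, 0, 0.01],
  [0, 0, 0.025],
  [0, 0, 0.04],
  [0, 0, 0.052],
  [0, 0, 0.064],
  [0, 0, 0.075],
  [0, 0, 0.085],
  [0, 0, 0.095],
  [0, 0, 0.1],
  [0, 0, 0.105],
  [0, 0, 0.11],
  [0, 0, 0.11],
], roll=[0, 0, 0, 0, 0, 0, 0, 0, 0, 0, 0, 0])

```text
t: 15.05
ee_pos: [566.7, 330.8, 254.9]
tool_rot: [3.142, 0.0, 0.06]
force: [-0.9, -0.4, -0.3]
grip_width: 18.9
grip_force: 78.6
```

Call:
drive_tool([
  [0, 0, 0.003],
  [0, 0, 0.006],
  [0, 0, 0.01],
  [0, 0, 0.01],
  [0, 0, 0.01],
  [0, 0, 0.01],
], roll=[0, 0, 0, 0, 0, 0])

```text
t: 15.65
ee_pos: [566.8, 330.8, 252.0]
tool_rot: [-3.142, -0.0, 0.06]
force: [-1.7, -0.1, 1.0]
grip_width: 18.9
grip_force: 78.6
```

```bash
python3 fork.py;python3 - <<'E'
from h import *
import time
F=[]
for i in range(6): grab('scene'); F.append(ctrl.get_obs()['force'])
print(np.mean(F,0))
E
```

```text
fork n 786 slope -0.105 z at slot x=570 225.3
at [566.8 330.8 252. ] 0.06 w 18.2 gf 78.6 F [-0.8 -0.1  0.5] T [-0.02  0.31  0.07] t 15.7 -> shift [-1.9519, 0.9876, 0.84] roll 0
[-0.80095186  0.07148633 -0.150014  ]
```

Call:
drive_tool([
  [0, 0, 0],
  [0, 0, 0],
  [0, 0, 0],
  [0, 0, 0],
  [0, 0, 0],
  [0, 0, 0],
  [0, 0, 0],
  [0, 0, 0],
], roll=[0, 0, 0, 0, 0, 0, 0, 0], gripper=21.5, grip_force=20)

```text
t: 16.8
ee_pos: [566.8, 330.7, 252.0]
tool_rot: [3.142, -0.0, 0.06]
force: [0.4, 0.4, 0.4]
grip_width: 21.3
grip_force: 10.9
```

Call:
drive_tool([
  [0, 0, 0],
  [0, 0, 0],
  [0, 0, 0],
  [0, 0, 0],
  [0, 0, 0],
  [0, 0, 0],
  [0, 0, 0],
  [0, 0, 0],
], roll=[0, 0, 0, 0, 0, 0, 0, 0], gripper=23, grip_force=20)

```text
t: 17.6
ee_pos: [566.7, 330.8, 252.0]
tool_rot: [3.142, -0.0, 0.06]
force: [0.0, -0.6, 0.8]
grip_width: 22.9
grip_force: 0.0
```

Call:
drive_tool([
  [0, 0, 0],
  [0, 0, 0],
  [0, 0, 0],
  [0, 0, 0],
  [0, 0, 0],
  [0, 0, 0],
  [0, 0, 0],
  [0, 0, 0],
], roll=[0, 0, 0, 0, 0, 0, 0, 0], gripper=45, grip_force=20)

```text
t: 18.4
ee_pos: [566.8, 330.8, 252.0]
tool_rot: [3.142, 0.0, 0.06]
force: [0.6, 0.8, -0.1]
grip_width: 44.9
grip_force: 0.0
```

```bash
python3 fork.py; python3 - <<'E'
from h import *
d=grab('scene'); cv2.imwrite('pics/s7.png',cv2.resize(d['img'][180:400,340:580],None,fx=3,fy=3))
E
```

```text
fork n 786 slope -0.107 z at slot x=570 227.8
at [566.8 330.8 252. ] 0.06 w 45.2 gf 0.0 F [ 0.3  0.2 -0.3] T [ 0.01 -0.05  0.02] t 18.4 -> shift [-1.9519, 0.9874, 0.8399] roll 0
```

View pics/s7.png

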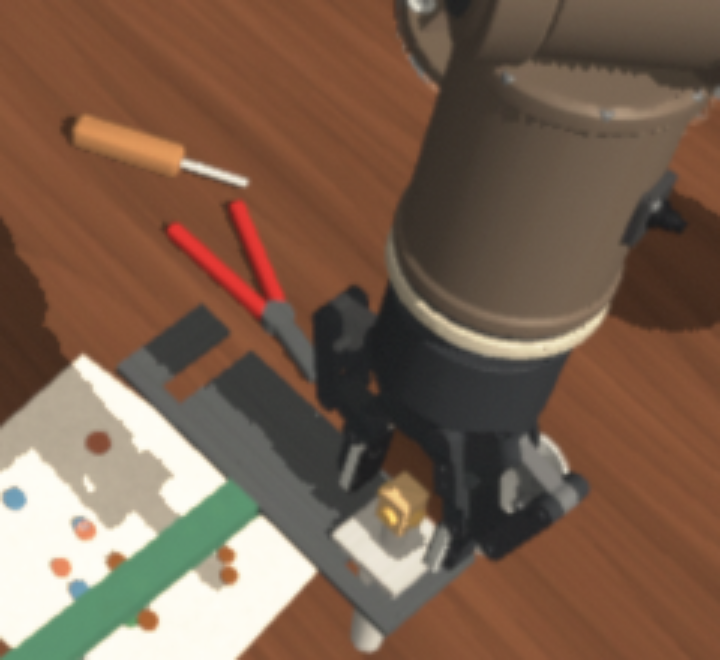

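Call:
drive_tool([
  [0, 0, -0.03],
  [0, 0, -0.08],
  [0, 0, -0.15],
  [0, 0, -0.25],
  [0, 0, -0.3],
  [0, 0, -0.3],
  [0, 0, -0.3],
], roll=[0, 0, 0, 0, 0, 0, 0])

```text
t: 19.2
ee_pos: [566.7, 330.8, 342.0]
tool_rot: [-3.142, -0.0, 0.06]
force: [-0.1, 0.5, -1.3]
grip_width: 44.9
grip_force: 0.0
```

Call:
drive_tool([
  [0.07, 0.36, 0],
  [0.141, 0.728, 0],
  [0.141, 0.728, 0],
  [0.141, 0.728, 0],
  [0.141, 0.728, 0],
  [0.141, 0.728, 0],
  [0.141, 0.728, 0],
  [0.141, 0.728, 0],
], roll=[0, 0, 0, 0, 0, 0, 0, 0])

```text
t: 20.0
ee_pos: [621.3, 116.9, 341.4]
tool_rot: [-3.141, 0.001, 0.062]
force: [-1.0, 0.8, 0.3]
grip_width: 44.9
grip_force: 0.0
```

Call:
drive_tool([
  [0.141, 0.728, 0.3],
  [0.141, 0.728, 0.673],
  [0.141, 0.728, 0.673],
  [0.141, 0.728, 0.673],
  [0.141, 0.728, 0.673],
  [0.141, 0.728, 0.673],
  [0.141, 0.728, 0.673],
  [0.141, 0.728, 0.673],
  [0.141, 0.728, 0.673],
  [0.141, 0.728, 0.673],
], roll=[0.0192, 0.0192, 0.0192, 0.0192, 0.0192, 0.0192, 0.0192, 0.0192, 0.0192, 0.0192], gripper=34)

```text
t: 21.0
ee_pos: [678.2, -97.4, 141.7]
tool_rot: [-3.141, -0.002, -0.058]
force: [0.3, 0.4, 0.5]
grip_width: 34.2
grip_force: 0.0
```

```bash
python3 - <<'E'
from h import *
d=grab('wrist'); cv2.imwrite('pics/w8.png',d['img']); knob(d,32); to(677.5,-100,5.5,-.0605)
E
python3 fork.py
```

```text
blob [515, 0, 125, 111, 5617] [ 799.  -279.3   32. ] [ 797.9 -262.2   32. ]
blob [302, 86, 112, 136, 7863] [ 742.9 -127.6   32. ] [ 742.7 -127.5   32. ]
blob [311, 220, 30, 37, 778] [ 680.  -100.5   32. ] [679.5 -99.4  32. ]
blob [518, 289, 122, 137, 4908] [ 559.4 -315.6   32. ] [ 567.5 -321.5   32. ]
at [678.1 -97.9 141.7] -0.058 w 34.1 gf 0.0 F [-0.6  0.2 -0.6] T [ 0.01 -0.01 -0.02] t 21.1 -> shift [-0.0028, 0.0074, 0.4539] roll 0.0004
fork n 790 slope -0.115 z at slot x=570 227.9
at [678.  -98.5 141.5] -0.059 w 34.3 gf 0.0 F [ 0.6  0.2 -0.6] T [-0.03 -0.02  0.  ] t 21.1 -> shift [-2.2763, -0.1951, 0.4672] roll 0
```

View pics/w8.png

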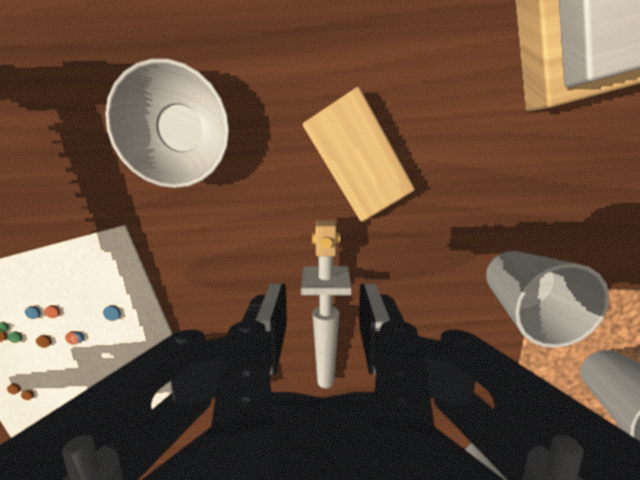

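Call:
drive_tool([
  [0.003, 0, 0.1],
  [0.003, 0, 0.2],
  [0.003, 0, 0.25],
  [0.003, 0, 0.25],
  [0.003, 0, 0.25],
], roll=[0, 0, 0, 0, 0])

```text
t: 21.6
ee_pos: [678.9, -99.8, 66.2]
tool_rot: [-3.141, -0.001, -0.06]
force: [0.3, 0.8, 0.4]
grip_width: 34.0
grip_force: 0.0
```

```bash
python3 - <<'E'
from h import *
to(678.5,-100.3,5.5,-.0605)
E
```

```text
at [678.9 -99.8  66.2] -0.06 w 34.0 gf 0.0 F [0.3 0.8 0.4] T [-0.03 -0.04 -0.03] t 21.6 -> shift [-0.0015, 0.0016, 0.2023] roll 0.0
```

Call:
drive_tool([
  [-0.001, 0.001, 0.08],
  [-0.001, 0.001, 0.15],
  [-0.001, 0.001, 0.19],
  [-0.001, 0.001, 0.202],
  [-0.001, 0.001, 0.202],
  [-0.001, 0.001, 0.202],
  [-0.001, 0.001, 0.202],
], roll=[0, 0, 0, 0, 0, 0, 0])

```text
t: 22.3
ee_pos: [678.8, -100.5, 5.7]
tool_rot: [3.142, -0.002, -0.061]
force: [0.8, 0.0, -0.3]
grip_width: 33.9
grip_force: 0.0
```

Call:
drive_tool([
  [0, 0, 0],
  [0, 0, 0],
  [0, 0, 0],
  [0, 0, 0],
  [0, 0, 0],
  [0, 0, 0],
  [0, 0, 0],
  [0, 0, 0],
], roll=[0, 0, 0, 0, 0, 0, 0, 0], gripper=0, grip_force=80)

```text
t: 23.1
ee_pos: [678.8, -100.6, 4.9]
tool_rot: [-3.142, -0.002, -0.061]
force: [3.7, -0.7, 4.3]
grip_width: 19.2
grip_force: 78.1
```

Call:
drive_tool([
  [0, 0, -0.03],
  [0, 0, -0.1],
  [0, 0, -0.2],
  [0, 0, -0.3],
  [0, 0, -0.4],
  [0, 0, -0.5],
  [0, 0, -0.6],
  [0, 0, -0.7],
  [0, 0, -0.8],
  [0, 0, -0.8],
  [0, 0, -0.8],
  [0, 0, -0.8],
], roll=[0, 0, 0, 0, 0, 0, 0, 0, 0, 0, 0, 0])

```text
t: 24.3
ee_pos: [676.6, -100.6, 242.4]
tool_rot: [3.141, 0.004, -0.061]
force: [0.6, 0.2, -3.5]
grip_width: 19.0
grip_force: 78.2
```

```bash
python3 - <<'E'
from h import *
d=grab('wrist'); cv2.imwrite('pics/w9.png',d['img']); to(0,0,0)
E
```

```text
at [ 676.6 -100.6  242.4] -0.061 w 19.0 gf 78.2 F [-0.9  0.6 -2.3] T [-0.01 -0.18 -0.  ] t 24.4 -> shift [-2.2683, -0.1985, 0.8169] roll 0
```

Call:
drive_tool([
  [0, 0, 0],
  [0, 0, 0],
  [0, 0, 0],
  [0, 0, 0],
], roll=[0, 0, 0, 0], gripper=20.4, grip_force=20)

```text
t: 24.75
ee_pos: [677.9, -100.5, 244.3]
tool_rot: [-3.142, 0.0, -0.061]
force: [-0.3, 0.3, -2.6]
grip_width: 20.8
grip_force: 35.7
```

Call:
drive_tool([
  [0, 0, 0],
  [0, 0, 0],
  [0, 0, 0],
  [0, 0, 0],
  [0, 0, 0],
  [0, 0, 0],
], roll=[0, 0, 0, 0, 0, 0], gripper=21.2, grip_force=20)

```text
t: 25.35
ee_pos: [677.8, -100.5, 244.4]
tool_rot: [3.142, 0.0, -0.061]
force: [0.1, -0.2, -3.1]
grip_width: 21.0
grip_force: 17.4
```

Call:
drive_tool([
  [0, 0, 0],
  [0, 0, 0],
  [0, 0, 0],
  [0, 0, 0],
  [0, 0, 0],
  [0, 0, 0],
  [0, 0, 0],
  [0, 0, 0],
], roll=[0, 0, 0, 0, 0, 0, 0, 0], gripper=21.6, grip_force=20)

```text
t: 26.15
ee_pos: [678.0, -100.5, 244.5]
tool_rot: [3.142, -0.0, -0.061]
force: [0.0, 0.6, -2.3]
grip_width: 21.8
grip_force: 8.6
```

```bash
python3 hang.py
```

```text
-90 88 [  4.5  -0.2 -80.4]
-110 75 [   7.     0.1 -100. ]
-130 69 [   7.1   -1.3 -119.3]
-150 62 [   8.2   -1.7 -141.2]
at [ 678.  -100.5  244.5] -0.061 w 21.9 gf 8.6 F [-0.8  0.  -2.7] T [-0.01  0.03 -0.03] t 26.2 -> shift [-2.2762, -0.1974, 0.8149] roll 0
```

Call:
drive_tool([
  [0, 0, 0],
  [0, 0, 0],
  [0, 0, 0],
  [0, 0, 0],
], roll=[0, 0, 0, 0], gripper=0, grip_force=80)

```text
t: 26.6
ee_pos: [678.0, -100.5, 244.5]
tool_rot: [3.142, -0.0, -0.061]
force: [0.0, 1.2, -3.2]
grip_width: 19.0
grip_force: 78.1
```

Call:
drive_tool([
  [-0.04, -0.015, -0.03],
  [-0.11, -0.045, -0.06],
  [-0.2, -0.08, -0.06],
  [-0.29, -0.12, -0.06],
  [-0.38, -0.155, -0.06],
  [-0.47, -0.19, -0.06],
  [-0.55, -0.225, -0.06],
  [-0.62, -0.255, -0.06],
  [-0.68, -0.28, -0.06],
  [-0.71, -0.29, -0.06],
  [-0.71, -0.29, -0.06],
  [-0.71, -0.29, -0.06],
], roll=[-0.002, -0.004, -0.006, -0.008, -0.01, -0.012, -0.014, -0.016, -0.018, -0.0193, -0.0193, -0.0193])

```text
t: 27.8
ee_pos: [471.3, -1.2, 262.9]
tool_rot: [3.141, -0.001, 0.06]
force: [-0.5, 0.5, -2.8]
grip_width: 18.8
grip_force: 78.3
```

Call:
drive_tool([
  [0.003, -0.04, 0],
  [0.006, -0.11, 0],
  [0.01, -0.2, 0],
  [0.015, -0.29, 0],
  [0.02, -0.38, 0],
  [0.03, -0.47, 0],
  [0.03, -0.55, 0],
  [0.035, -0.61, 0],
  [0.0386, -0.642, 0],
  [0.0386, -0.642, 0],
  [0.0386, -0.642, 0],
  [0.0386, -0.642, 0],
], roll=[0, 0, 0, 0, 0, 0, 0, 0, 0, 0, 0, 0])

```text
t: 29.0
ee_pos: [470.8, 191.0, 262.3]
tool_rot: [3.141, 0.0, 0.059]
force: [0.2, -0.6, -2.6]
grip_width: 18.8
grip_force: 78.3
```

```bash
python3 fork.py; python3 hang.py; python3 - <<'E'
from h import *
d=grab('wrist'); cv2.imwrite('pics/w10.png',d['img'])
E
```

```text
fork n 791 slope -0.11 z at slot x=570 227.7
at [470.8 191.  262.4] 0.059 w 18.4 gf 78.3 F [ 0.6 -0.4 -3.7] T [ 0.02 -0.01  0.01] t 29.1 -> shift [-1.6039, 0.5428, 0.8752] roll 0
-90 95 [  3.5   0.9 -80.9]
-110 91 [  4.5   0.9 -99.8]
-130 79 [   4.6    0.2 -120.7]
-150 65 [   4.7    0.2 -138.9]
at [470.8 191.1 262.5] 0.059 w 18.3 gf 78.3 F [ 0.2 -0.5 -1.3] T [-0.    0.03  0.07] t 29.1 -> shift [-1.604, 0.5431, 0.8752] roll 0
```

View pics/w10.png

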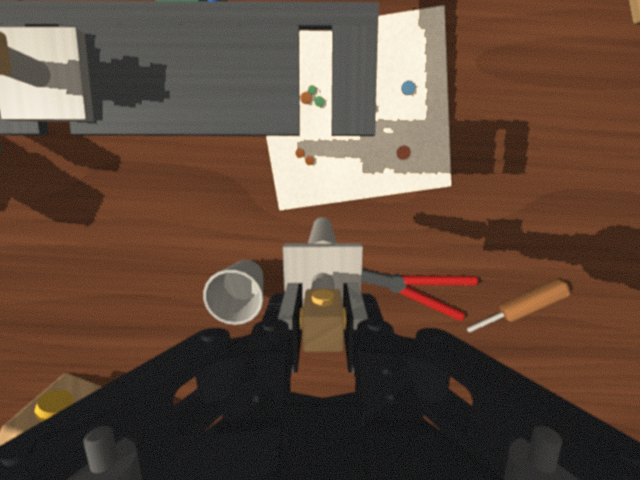

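```bash
python3 - <<'E'
from h import *
d=load('wrist')
for p,z in(((316.3,134),230.6),((316,28),225.5),((323.3,246),242)): print(p,onz(d,*p,z).round(1))
to(571,200,262)
E
```

```text
(316.3, 134) [547.  198.4 230.6]
(316, 28) [595.1 201.2 225.5]
(323.3, 246) [492.2 191.7 242. ]
at [470.7 191.3 262.5] 0.059 w 18.8 gf 78.3 F [ 0.4  0.5 -3.2] T [-0.03 -0.01  0.02] t 29.1 -> shift [0.3354, -0.0091, 0.0017] roll 0
```

Call:
drive_tool([
  [0.04, -0.008, 0],
  [0.09, -0.008, 0],
  [0.14, -0.008, 0],
  [0.19, -0.008, 0],
  [0.23, -0.008, 0],
  [0.26, -0.008, 0],
  [0.29, -0.008, 0],
  [0.31, -0.008, 0],
  [0.325, -0.008, 0],
  [0.33, -0.008, 0],
  [0.33, -0.008, 0],
  [0.33, -0.008, 0],
], roll=[0, 0, 0, 0, 0, 0, 0, 0, 0, 0, 0, 0])

```text
t: 30.35
ee_pos: [568.9, 200.7, 262.6]
tool_rot: [3.142, 0.0, 0.061]
force: [-0.1, -0.1, -2.0]
grip_width: 18.8
grip_force: 78.3
```

```bash
python3 fork.py
```

```text
fork n 0 slope 0.0 z at slot x=570 0.0
at [568.9 200.6 262.6] 0.061 w 18.5 gf 78.3 F [ 0.1  0.4 -2.1] T [-0.02 -0.01  0.01] t 30.4 -> shift [-1.9333, 0.5521, 0.8755] roll 0
```

Call:
drive_tool([
  [0, 0, 0.01],
  [0, 0, 0.025],
  [0, 0, 0.04],
  [0, 0, 0.052],
  [0, 0, 0.064],
  [0, 0, 0.075],
  [0, 0, 0.085],
  [0, 0, 0.095],
  [0, 0, 0.1],
  [0, 0, 0.105],
  [0, 0, 0.11],
  [0, 0, 0.11],
], roll=[0, 0, 0, 0, 0, 0, 0, 0, 0, 0, 0, 0])

```text
t: 31.6
ee_pos: [569.2, 200.6, 229.4]
tool_rot: [-3.142, 0.0, 0.061]
force: [-0.5, 0.4, 0.1]
grip_width: 18.6
grip_force: 78.5
```

Call:
drive_tool([
  [0, 0, 0.003],
  [0, 0, 0.006],
  [0, 0, 0.008],
  [0, 0, 0.008],
  [0, 0, 0.008],
  [0, 0, 0.008],
  [0, 0, 0.008],
  [0, 0, 0.008],
], roll=[0, 0, 0, 0, 0, 0, 0, 0])

```text
t: 32.4
ee_pos: [569.2, 200.7, 227.1]
tool_rot: [-3.142, -0.0, 0.061]
force: [-1.1, -0.2, -0.1]
grip_width: 18.8
grip_force: 78.5
```

```bash
python3 - <<'E'
from h import *
F=[];T=[]
for i in range(8): d=grab('scene'); o=ctrl.get_obs(); F.append(o['force']);T.append(o['torque'])
print(np.mean(F,0),np.mean(T,0)); to(0,0,0); cv2.imwrite('pics/s11.png',cv2.resize(d['img'][180:400,340:580],None,fx=3,fy=3))
E
```

```text
[-0.1256423   0.78752069 -0.12023069] [ 0.13526385  0.08842735 -0.01730922]
at [569.2 200.6 227.1] 0.061 w 19.0 gf 78.5 F [-1.   1.  -0.2] T [ 0.12  0.07 -0.04] t 32.8 -> shift [-1.9344, 0.5526, 0.7569] roll 0
```

View pics/s11.png

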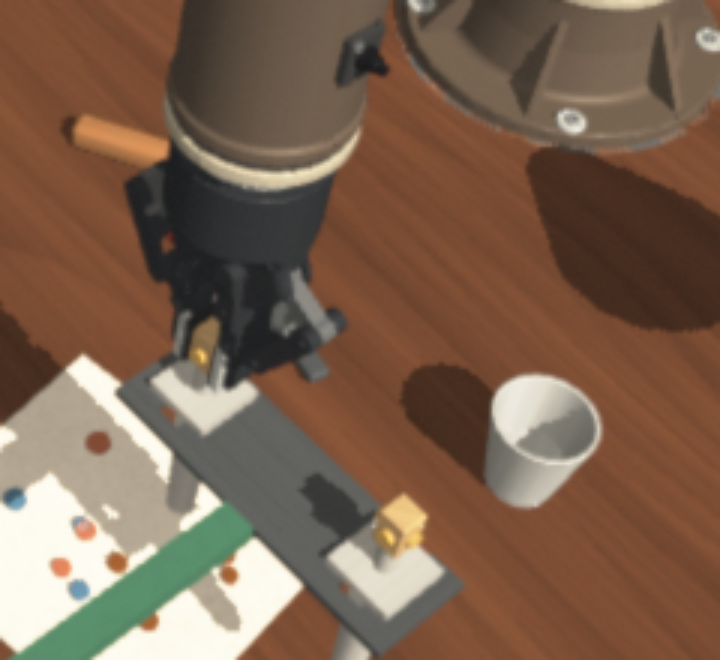

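Call:
drive_tool([
  [0, 0, 0],
  [0, 0, 0],
  [0, 0, 0],
  [0, 0, 0],
  [0, 0, 0],
  [0, 0, 0],
  [0, 0, 0],
  [0, 0, 0],
], roll=[0, 0, 0, 0, 0, 0, 0, 0], gripper=21.5, grip_force=20)

```text
t: 33.6
ee_pos: [569.2, 200.6, 227.1]
tool_rot: [3.142, 0.0, 0.061]
force: [0.1, 0.8, 0.4]
grip_width: 21.9
grip_force: 11.0
```

Call:
drive_tool([
  [0, 0, 0],
  [0, 0, 0],
  [0, 0, 0],
  [0, 0, 0],
  [0, 0, 0],
  [0, 0, 0],
  [0, 0, 0],
  [0, 0, 0],
], roll=[0, 0, 0, 0, 0, 0, 0, 0], gripper=23, grip_force=20)

```text
t: 34.4
ee_pos: [569.2, 200.6, 227.1]
tool_rot: [3.142, 0.0, 0.061]
force: [1.3, -0.1, 0.5]
grip_width: 22.8
grip_force: 0.0
```

Call:
drive_tool([
  [0, 0, 0],
  [0, 0, 0],
  [0, 0, 0],
  [0, 0, 0],
  [0, 0, 0],
  [0, 0, 0],
  [0, 0, 0],
  [0, 0, 0],
], roll=[0, 0, 0, 0, 0, 0, 0, 0], gripper=45, grip_force=20)

```text
t: 35.2
ee_pos: [569.2, 200.6, 227.1]
tool_rot: [3.142, 0.0, 0.061]
force: [0.1, 0.7, -0.6]
grip_width: 45.0
grip_force: 0.0
```

Call:
drive_tool([
  [0, 0, -0.03],
  [0, 0, -0.08],
  [0, 0, -0.15],
  [0, 0, -0.25],
  [0, 0, -0.3],
  [0, 0, -0.3],
  [0, 0, -0.3],
], roll=[0, 0, 0, 0, 0, 0, 0])

```text
t: 35.9
ee_pos: [569.2, 200.6, 317.2]
tool_rot: [3.142, -0.0, 0.061]
force: [-0.1, 0.2, -0.5]
grip_width: 45.2
grip_force: 0.0
```

```bash
python3 fork.py; python3 m.py | grep cup; python3 - <<'E'
from h import *
d=grab('scene'); cv2.imwrite('pics/s12.png',d['img'])
E
```

```text
fork n 50 slope 0.024 z at slot x=570 198.9
at [568.9 200.4 316.5] 0.061 w 44.9 gf 0.0 F [ 0.9 -0.6 -0.5] T [ 0.    0.01 -0.01] t 36.0 -> shift [-1.9326, 0.5513, 1.0568] roll 0
cup (426, 163) 61 r 23.8 [ 792.4 -293.3   59. ]
cup (415, 227) 175 r 32.2 [ 628.3 -264.5   71. ]
cup (454, 270) 205 r 32.8 [ 525.2 -361.3   75. ]
cup (410, 312) 182 r 32.7 [ 420.1 -255.7   72. ]Traceback (most recent call last):
  File "m.py", line 22, in <module>
    print(nm,len(us),us.min(),us.max(),vs.min(),vs.max(),onz(d,us.mean(),vs.mean(),24).round(1),np.percentile(zz,[5,50,95]).round(1))
                     ~~~~~~^^
    return umr_minimum(a, axis, None, out, keepdims, initial, where)
ValueError: zero-size array to reduction operation minimum which has no identity
```

View pics/s12.png

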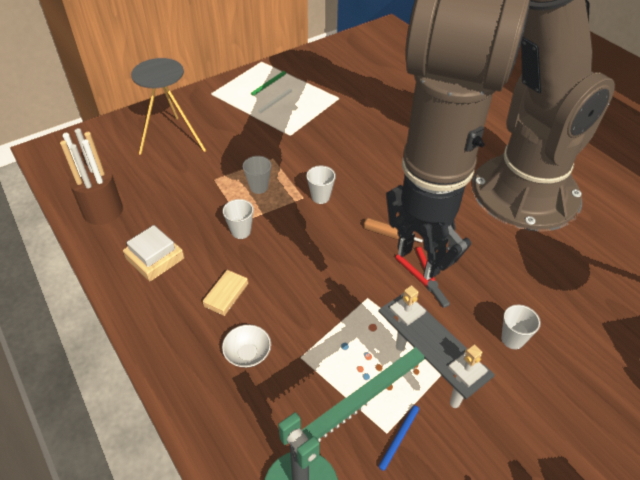

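Call:
drive_tool([
  [-0.15, 0.37, 0],
  [-0.294, 0.744, 0],
  [-0.294, 0.744, 0],
  [-0.294, 0.744, 0],
  [-0.294, 0.744, 0],
  [-0.294, 0.744, 0],
  [-0.294, 0.744, 0],
  [-0.294, 0.744, 0],
], roll=[0, 0, 0, 0, 0, 0, 0, 0], gripper=85)

```text
t: 36.8
ee_pos: [494.7, -26.3, 316.7]
tool_rot: [-3.141, 0.001, 0.062]
force: [-0.3, -0.1, 0.8]
grip_width: 85.0
grip_force: 0.0
```

Call:
drive_tool([
  [-0.294, 0.744, 0.3],
  [-0.294, 0.744, 0.557],
  [-0.294, 0.744, 0.557],
  [-0.294, 0.744, 0.557],
  [-0.294, 0.744, 0.557],
  [-0.294, 0.744, 0.557],
  [-0.294, 0.744, 0.557],
  [-0.294, 0.744, 0.557],
  [-0.294, 0.744, 0.557],
  [-0.294, 0.744, 0.557],
  [-0.294, 0.744, 0.557],
], roll=[0.01, 0.01, 0.01, 0.01, 0.01, 0.01, 0.01, 0.01, 0.01, 0.01, 0.01])

```text
t: 37.9
ee_pos: [421.1, -254.7, 150.7]
tool_rot: [3.141, -0.001, -0.0]
force: [-0.6, 0.2, 0.3]
grip_width: 85.0
grip_force: 0.0
```

```bash
cat > cup.py <<'E'
import sys; from h import *
import m
m.d=grab('top'); m.c=cloud(m.d); m.hsv=cv2.cvtColor(m.d['img'],cv2.COLOR_BGR2HSV); m.cups()
# wrist: rim points near height z0 -> circle
if len(sys.argv)>1:
    z0=float(sys.argv[1]); d=grab('wrist'); c=cloud(d); g=ctrl.get_obs()['ee_pos']
    k=(d['depth']>0)&(abs(c[...,2]-z0+3)<6)&(np.hypot(c[...,0]-g[0],c[...,1]-g[1])<110)&(cv2.cvtColor(d['img'],cv2.COLOR_BGR2HSV)[...,2]>90)
    n,l,s,ce=cv2.connectedComponentsWithStats(k.astype(np.uint8))
    for i in range(1,n):
        if s[i,4]>150: (x,y),r=cv2.minEnclosingCircle(c[l==i][:,:2].astype(np.float32)); print('wrist rim',s[i,4],round(x,1),round(y,1),'r',round(r,1))
to(0,0,0)
E
python3 cup.py 70; python3 fork.py
```

```text
cup (415, 227) 173 r 32.1 [ 628.4 -264.5   72. ]
cup (454, 270) 217 r 32.9 [ 524.4 -360.8   76. ]
cup (409, 307) 65 r 30.2 [ 432.  -252.8   71. ]
cup (191, 343) 193 r 34.4 [333.6 270.4  71. ]
cup (291, 472) 73 r 47.8 [ 56.4  20.5 109. ]
wrist rim 1851 420.7 -256.8 r 32.8
at [ 420.7 -255.2  150.5] -0.001 w 84.9 gf 0.0 F [-0.5 -0.3  0.2] T [-0.02 -0.    0.03] t 38.0 -> shift [-1.4036, -0.8493, 0.5001] roll 0
fork n 765 slope -0.009 z at slot x=570 202.4
at [ 420.6 -255.3  150.4] -0.001 w 85.3 gf 0.0 F [-0.4 -0.1 -0. ] T [ 0.01 -0.03 -0.01] t 38.0 -> shift [-1.4035, -0.8493, 0.5001] roll 0
```

Call:
drive_tool([
  [0, 0.002, 0.1],
  [0, 0.002, 0.2],
  [0, 0.002, 0.29],
  [0, 0.002, 0.33],
  [0, 0.002, 0.348],
  [0, 0.002, 0.348],
  [0, 0.002, 0.348],
], roll=[0, 0, 0, 0, 0, 0, 0])

```text
t: 38.75
ee_pos: [420.9, -256.6, 46.6]
tool_rot: [3.141, -0.001, -0.002]
force: [0.1, -0.0, 0.5]
grip_width: 84.9
grip_force: 0.0
```

Call:
drive_tool([
  [0, 0, 0],
  [0, 0, 0],
  [0, 0, 0],
  [0, 0, 0],
  [0, 0, 0],
  [0, 0, 0],
  [0, 0, 0],
], roll=[0, 0, 0, 0, 0, 0, 0], gripper=0, grip_force=40)

```text
t: 39.45
ee_pos: [421.0, -256.7, 47.5]
tool_rot: [3.14, -0.002, -0.002]
force: [-3.4, 1.6, 18.5]
grip_width: 63.7
grip_force: 39.1
```

Call:
drive_tool([
  [0, 0, -0.03],
  [0, 0, -0.1],
  [0, 0, -0.2],
  [0, 0, -0.3],
  [0, 0, -0.38],
  [0, 0, -0.4],
  [0, 0, -0.4],
  [0, 0, -0.4],
], roll=[0, 0, 0, 0, 0, 0, 0, 0])

```text
t: 40.25
ee_pos: [419.6, -256.2, 164.9]
tool_rot: [-3.141, 0.001, -0.002]
force: [0.1, -0.1, -0.9]
grip_width: 63.4
grip_force: 44.2
```

```bash
python3 cup.py 190; python3 - <<'E'
from h import *
to(524.6,-361.2,166)
E
```

```text
cup (415, 227) 175 r 32.2 [ 628.2 -264.3   71. ]
cup (454, 270) 220 r 33.3 [ 524.4 -360.6   75. ]
cup (191, 343) 194 r 34.4 [333.6 270.4  71. ]
cup (292, 472) 80 r 48.5 [ 55.3  19.3 109. ]
wrist rim 5110 419.4 -256.3 r 33.6
wrist rim 171 428.6 -219.0 r 5.0
wrist rim 168 428.4 -293.5 r 4.7
at [ 419.4 -256.   164.5] -0.002 w 63.4 gf 44.2 F [-0.7 -0.2 -0.6] T [-0.02 -0.    0.01] t 40.4 -> shift [-1.3988, -0.8496, 0.5517] roll 0
at [ 419.4 -256.   164.5] -0.002 w 63.4 gf 44.2 F [-0.7 -0.2 -0.6] T [-0.02 -0.    0.01] t 40.4 -> shift [0.3515, 0.35, -0.006] roll 0
```

Call:
drive_tool([
  [0.03, 0.03, 0],
  [0.09, 0.09, 0],
  [0.17, 0.17, 0],
  [0.25, 0.25, 0],
  [0.31, 0.31, 0],
  [0.345, 0.345, 0],
  [0.351, 0.35, 0],
  [0.351, 0.35, 0],
  [0.351, 0.35, 0],
  [0.351, 0.35, 0],
], roll=[0, 0, 0, 0, 0, 0, 0, 0, 0, 0])

```text
t: 41.35
ee_pos: [524.8, -360.9, 165.6]
tool_rot: [-3.141, 0.0, -0.002]
force: [-0.2, -0.4, -0.3]
grip_width: 63.5
grip_force: 44.2
```

```bash
python3 - <<'E'
from h import *
to(524.6,-361,82)
E
```

```text
at [ 524.8 -360.9  165.6] -0.002 w 63.5 gf 44.2 F [-0.2 -0.4 -0.3] T [-0.02  0.03 -0.02] t 41.4 -> shift [-0.0006, 0.0002, 0.2788] roll 0
```

Call:
drive_tool([
  [0, 0, 0.05],
  [0, 0, 0.12],
  [0, 0, 0.18],
  [0, 0, 0.22],
  [0, 0, 0.25],
  [0, 0, 0.27],
  [0, 0, 0.279],
  [0, 0, 0.279],
  [0, 0, 0.279],
], roll=[0, 0, 0, 0, 0, 0, 0, 0, 0])

```text
t: 42.25
ee_pos: [525.6, -361.7, 82.5]
tool_rot: [3.141, -0.001, -0.002]
force: [0.1, 1.0, -0.5]
grip_width: 63.3
grip_force: 44.2
```

Call:
drive_tool([
  [0, 0, 0.005],
  [0, 0, 0.01],
  [0, 0, 0.015],
  [0, 0, 0.015],
  [0, 0, 0.015],
], roll=[0, 0, 0, 0, 0])

```text
t: 42.75
ee_pos: [525.5, -361.8, 77.9]
tool_rot: [3.141, -0.001, -0.002]
force: [-0.3, -0.6, 4.4]
grip_width: 63.5
grip_force: 44.5
```

Call:
drive_tool([
  [0, 0, 0.003],
  [0, 0, 0.003],
  [0, 0, 0.003],
], roll=[0, 0, 0])

```text
t: 43.05
ee_pos: [525.9, -361.8, 77.8]
tool_rot: [3.141, -0.001, -0.002]
force: [-2.0, 1.4, 10.6]
grip_width: 63.4
grip_force: 44.9
```

Call:
drive_tool([
  [0, 0, 0],
  [0, 0, 0],
  [0, 0, 0],
  [0, 0, 0],
  [0, 0, 0],
  [0, 0, 0],
], roll=[0, 0, 0, 0, 0, 0], gripper=85)

```text
t: 43.65
ee_pos: [525.1, -361.5, 76.4]
tool_rot: [-3.141, 0.0, -0.002]
force: [-0.2, 0.3, -0.6]
grip_width: 85.2
grip_force: 0.0
```

Call:
drive_tool([
  [0, 0, -0.05],
  [0, 0, -0.15],
  [0, 0, -0.25],
  [0, 0, -0.3],
  [0, 0, -0.3],
  [0, 0, -0.3],
], roll=[0, 0, 0, 0, 0, 0])

```text
t: 44.25
ee_pos: [524.9, -361.5, 166.4]
tool_rot: [3.141, 0.0, -0.002]
force: [0.1, 0.3, -0.3]
grip_width: 85.1
grip_force: 0.0
```

```bash
python3 cup.py 100; python3 - <<'E'
from h import *
to(628.5,-265,150)
E
```

```text
cup (415, 227) 173 r 32.1 [ 628.5 -264.8   71. ]
cup (455, 270) 246 r 35.4 [ 523.8 -356.7  100. ]
cup (191, 343) 204 r 34.3 [333.5 270.4  71. ]
cup (292, 472) 100 r 50.8 [ 54.9  17.1 108. ]
wrist rim 2152 525.8 -362.1 r 32.9
at [ 524.4 -361.2  165.2] -0.002 w 84.7 gf 0.0 F [-0.4  0.4  0. ] T [-0.03  0.03  0.01] t 44.4 -> shift [-1.7495, -1.1996, 0.5553] roll 0
at [ 524.4 -361.2  165.2] -0.002 w 84.7 gf 0.0 F [-0.4  0.4  0. ] T [-0.03  0.03  0.01] t 44.4 -> shift [0.3465, -0.3215, 0.0504] roll 0
```

Call:
drive_tool([
  [0.2, -0.18, 0],
  [0.347, -0.321, 0.05],
  [0.347, -0.321, 0.05],
  [0.347, -0.321, 0.05],
  [0.347, -0.321, 0.05],
  [0.347, -0.321, 0.05],
  [0.347, -0.321, 0.05],
], roll=[0, 0, 0, 0, 0, 0, 0])

```text
t: 45.05
ee_pos: [628.4, -267.2, 151.2]
tool_rot: [3.141, 0.001, -0.005]
force: [0.3, -0.2, -0.6]
grip_width: 85.0
grip_force: 0.0
```

```bash
python3 cup.py 70; python3 - <<'E'
from h import *
to(628.5,-265,47)
E
```

```text
cup (432, 162) 61 r 28.5 [ 795.7 -308.5   58. ]
cup (414, 228) 71 r 31.1 [ 624.2 -264.    72. ]
cup (452, 270) 221 r 29.9 [ 525.2 -347.6  100. ]
cup (191, 343) 198 r 34.3 [333.6 270.4  71. ]
cup (288, 472) 61 r 41.7 [ 57.4  27.3 109. ]
wrist rim 1857 629.6 -265.5 r 32.8
at [ 628.7 -266.9  151.6] -0.004 w 85.4 gf 0.0 F [-0.2  0.5 -0.3] T [-0.01 -0.02  0.01] t 45.1 -> shift [-2.0995, -0.8809, 0.5052] roll 0
at [ 628.7 -266.9  151.6] -0.004 w 85.4 gf 0.0 F [-0.2  0.5 -0.3] T [-0.01 -0.02  0.01] t 45.1 -> shift [-0.0008, -0.0064, 0.3486] roll 0
```

Call:
drive_tool([
  [0, -0.002, 0.1],
  [0, -0.002, 0.2],
  [0, -0.002, 0.29],
  [0, -0.002, 0.33],
  [0, -0.002, 0.345],
  [0, -0.002, 0.345],
  [0, -0.002, 0.345],
], roll=[0, 0, 0, 0, 0, 0, 0])

```text
t: 45.85
ee_pos: [630.4, -265.2, 49.5]
tool_rot: [3.141, -0.002, -0.003]
force: [0.2, 0.4, -0.5]
grip_width: 84.8
grip_force: 0.0
```

Call:
drive_tool([
  [0, 0, 0],
  [0, 0, 0],
  [0, 0, 0],
  [0, 0, 0],
  [0, 0, 0],
  [0, 0, 0],
  [0, 0, 0],
], roll=[0, 0, 0, 0, 0, 0, 0], gripper=0, grip_force=40)

```text
t: 46.55
ee_pos: [630.5, -265.1, 49.9]
tool_rot: [3.141, -0.002, -0.002]
force: [-1.8, 0.5, 8.0]
grip_width: 62.4
grip_force: 42.5
```

Call:
drive_tool([
  [0, 0, -0.03],
  [0, 0, -0.1],
  [0, 0, -0.2],
  [0, 0, -0.3],
  [0, 0, -0.4],
  [0, 0, -0.45],
  [0, 0, -0.45],
  [0, 0, -0.45],
  [0, 0, -0.45],
], roll=[0, 0, 0, 0, 0, 0, 0, 0, 0])

```text
t: 47.45
ee_pos: [628.5, -264.7, 181.0]
tool_rot: [-3.141, 0.003, -0.002]
force: [0.9, 0.2, -1.2]
grip_width: 62.5
grip_force: 43.9
```

```bash
python3 cup.py 207; python3 - <<'E'
from h import *
to(525.2,-361.7,183)
E
```

```text
cup (453, 270) 287 r 31.6 [ 524.2 -351.8  100. ]
cup (191, 343) 192 r 34.3 [333.2 270.1  71. ]
cup (290, 472) 68 r 47.1 [ 57.4  21.7 109. ]
wrist rim 3868 628.3 -265.0 r 33.1
wrist rim 171 638.0 -228.1 r 4.8
wrist rim 175 638.0 -301.6 r 4.3
at [ 628.7 -264.7  181.3] -0.002 w 62.3 gf 43.9 F [ 0.4  0.6 -1. ] T [-0.04 -0.03 -0.  ] t 47.5 -> shift [-2.0961, -0.877, 0.6104] roll 0
at [ 628.7 -264.7  181.3] -0.002 w 62.3 gf 43.9 F [ 0.4  0.6 -1. ] T [-0.04 -0.03 -0.  ] t 47.5 -> shift [-0.3443, 0.3242, -0.0052] roll 0
```

Call:
drive_tool([
  [-0.03, 0.03, 0],
  [-0.09, 0.09, 0],
  [-0.17, 0.16, 0],
  [-0.25, 0.24, 0],
  [-0.31, 0.3, 0],
  [-0.34, 0.32, 0],
  [-0.345, 0.324, 0],
  [-0.345, 0.324, 0],
  [-0.345, 0.324, 0],
  [-0.345, 0.324, 0],
], roll=[0, 0, 0, 0, 0, 0, 0, 0, 0, 0])

```text
t: 48.55
ee_pos: [527.0, -360.4, 183.0]
tool_rot: [-3.141, -0.001, 0.0]
force: [0.7, 0.4, -0.4]
grip_width: 62.2
grip_force: 43.9
```

```bash
python3 - <<'E'
from h import *
to(525.2,-361.7,110)
E
```

```text
at [ 527.  -360.4  183. ] 0.0 w 62.2 gf 43.9 F [ 0.7  0.4 -0.4] T [-0.01 -0.01 -0.07] t 48.5 -> shift [-0.0061, 0.0046, 0.2433] roll 0
```

Call:
drive_tool([
  [-0.006, 0.003, 0.05],
  [-0.006, 0.003, 0.11],
  [-0.006, 0.003, 0.16],
  [-0.006, 0.003, 0.2],
  [-0.006, 0.003, 0.23],
  [-0.006, 0.003, 0.243],
  [-0.006, 0.003, 0.243],
  [-0.006, 0.003, 0.243],
], roll=[0, 0, 0, 0, 0, 0, 0, 0])

```text
t: 49.35
ee_pos: [524.4, -362.8, 110.6]
tool_rot: [3.141, -0.001, -0.002]
force: [1.1, 0.3, -0.5]
grip_width: 62.2
grip_force: 43.9
```

Call:
drive_tool([
  [0, 0, 0.005],
  [0, 0, 0.01],
  [0, 0, 0.015],
  [0, 0, 0.015],
  [0, 0, 0.015],
], roll=[0, 0, 0, 0, 0])

```text
t: 49.85
ee_pos: [524.8, -362.9, 106.4]
tool_rot: [3.141, -0.002, -0.002]
force: [-0.3, 1.8, 5.5]
grip_width: 62.2
grip_force: 44.4
```

Call:
drive_tool([
  [0, 0, 0.003],
  [0, 0, 0.003],
  [0, 0, 0.003],
], roll=[0, 0, 0])

```text
t: 50.15
ee_pos: [525.5, -362.8, 106.3]
tool_rot: [3.14, -0.003, -0.002]
force: [0.8, 2.3, 9.7]
grip_width: 62.6
grip_force: 44.7
```

Call:
drive_tool([
  [0, 0, 0],
  [0, 0, 0],
  [0, 0, 0],
  [0, 0, 0],
  [0, 0, 0],
  [0, 0, 0],
], roll=[0, 0, 0, 0, 0, 0], gripper=85)

```text
t: 50.75
ee_pos: [523.9, -362.7, 104.6]
tool_rot: [-3.142, 0.0, -0.002]
force: [0.1, -0.7, -0.6]
grip_width: 84.4
grip_force: 0.0
```

Call:
drive_tool([
  [0, 0, -0.05],
  [0, 0, -0.15],
  [0, 0, -0.25],
  [0, 0, -0.35],
  [0, 0, -0.35],
  [0, 0, -0.35],
], roll=[0, 0, 0, 0, 0, 0])

```text
t: 51.35
ee_pos: [524.5, -362.9, 211.3]
tool_rot: [3.14, -0.002, -0.002]
force: [-0.4, -0.1, 0.1]
grip_width: 84.9
grip_force: 0.0
```

```bash
python3 cup.py 126
```

```text
cup (457, 271) 354 r 38.0 [ 522.7 -352.9  122. ]
cup (191, 343) 197 r 34.3 [333.8 270.2  72. ]
cup (292, 472) 102 r 49.3 [ 57.5  19.4 109. ]
wrist rim 1864 526.0 -362.1 r 32.9
at [ 523.5 -362.5  209.3] -0.002 w 85.2 gf 0.0 F [-0.8  0.4  0. ] T [ 0.04 -0.06 -0.  ] t 51.5 -> shift [-1.747, -1.2042, 0.6997] roll 0
```

Call:
drive_tool([
  [-0.1, -0.35, 0],
  [-0.211, -0.703, 0],
  [-0.211, -0.703, 0],
  [-0.211, -0.703, 0],
  [-0.211, -0.703, 0],
  [-0.211, -0.703, 0],
  [-0.211, -0.703, 0],
  [-0.211, -0.703, 0],
], roll=[0, 0, 0, 0, 0, 0, 0, 0])

```text
t: 52.25
ee_pos: [461.2, -152.9, 209.3]
tool_rot: [3.142, 0.001, -0.004]
force: [0.1, 0.3, -0.3]
grip_width: 85.1
grip_force: 0.0
```

Call:
drive_tool([
  [-0.1, -0.35, 0],
  [-0.211, -0.703, 0],
  [-0.211, -0.703, 0],
  [-0.211, -0.703, 0],
  [-0.211, -0.703, 0],
  [-0.211, -0.703, 0],
  [-0.211, -0.703, 0],
  [-0.211, -0.703, 0],
], roll=[0, 0, 0, 0, 0, 0, 0, 0])

```text
t: 53.05
ee_pos: [399.0, 57.7, 209.5]
tool_rot: [3.141, 0.0, -0.005]
force: [-0.7, 0.7, -0.1]
grip_width: 85.3
grip_force: 0.0
```

Call:
drive_tool([
  [-0.1, -0.35, 0],
  [-0.211, -0.703, 0],
  [-0.211, -0.703, 0.1],
  [-0.211, -0.703, 0.2],
  [-0.211, -0.703, 0.2],
  [-0.211, -0.703, 0.2],
  [-0.211, -0.703, 0.2],
  [-0.211, -0.703, 0.2],
  [-0.211, -0.703, 0.2],
], roll=[0, 0, 0, 0, 0, 0, 0, 0, 0])

```text
t: 53.95
ee_pos: [336.8, 269.0, 150.2]
tool_rot: [3.141, -0.001, -0.005]
force: [-0.6, -0.1, -0.0]
grip_width: 84.8
grip_force: 0.0
```

```bash
python3 cup.py 70; python3 - <<'E'
from h import *
to(333.6,270,48,0)
E
```

```text
cup (457, 270) 685 r 39.4 [ 524.2 -355.   121. ]
cup (191, 342) 105 r 33.9 [335.6 271.2  71. ]
cup (290, 472) 61 r 46.7 [ 56.3  21.6 109. ]
wrist rim 1856 334.5 271.6 r 32.8
at [336.5 269.4 150.2] -0.005 w 85.1 gf 0.0 F [-0.7 -0.9 -0.7] T [ 0.05 -0.    0.01] t 54.0 -> shift [-1.118, 0.9034, 0.4993] roll 0
at [336.5 269.4 150.2] -0.005 w 85.1 gf 0.0 F [-0.7 -0.9 -0.7] T [ 0.05 -0.    0.01] t 54.0 -> shift [-0.01, -0.0018, 0.3406] roll -0.0007
```

Call:
drive_tool([
  [-0.005, -0.003, 0.1],
  [-0.005, -0.003, 0.2],
  [-0.005, -0.003, 0.29],
  [-0.005, -0.003, 0.33],
  [-0.005, -0.003, 0.343],
  [-0.005, -0.003, 0.343],
  [-0.005, -0.003, 0.343],
], roll=[0, 0, 0, 0, 0, 0, 0])

```text
t: 54.75
ee_pos: [334.6, 271.6, 47.6]
tool_rot: [-3.141, -0.001, -0.003]
force: [0.2, -0.6, -0.6]
grip_width: 85.0
grip_force: 0.0
```

Call:
drive_tool([
  [0, 0, 0],
  [0, 0, 0],
  [0, 0, 0],
  [0, 0, 0],
  [0, 0, 0],
  [0, 0, 0],
  [0, 0, 0],
], roll=[0, 0, 0, 0, 0, 0, 0], gripper=0, grip_force=40)

```text
t: 55.45
ee_pos: [334.7, 271.6, 47.9]
tool_rot: [-3.141, -0.002, -0.003]
force: [-0.9, -1.0, 13.4]
grip_width: 62.6
grip_force: 41.2
```

Call:
drive_tool([
  [0, 0, -0.03],
  [0, 0, -0.1],
  [0, 0, -0.2],
  [0, 0, -0.3],
  [0, 0, -0.4],
  [0, 0, -0.5],
  [0, 0, -0.55],
  [0, 0, -0.55],
  [0, 0, -0.55],
  [0, 0, -0.55],
], roll=[0, 0, 0, 0, 0, 0, 0, 0, 0, 0])

```text
t: 56.45
ee_pos: [333.5, 270.7, 210.9]
tool_rot: [3.14, 0.001, -0.002]
force: [0.5, -0.3, -1.1]
grip_width: 62.8
grip_force: 44.7
```

```bash
python3 cup.py 236; python3 - <<'E'
from h import *
to(525.3,-362,212)
d=load('top');c=cloud(d); k=(np.hypot(c[...,0]-525.3,c[...,1]+362)<36)&(d['depth']>0); print(np.percentile(c[k][:,2],[50,80,90,95,99]))
E
```

```text
cup (457, 270) 690 r 38.9 [ 525.4 -355.   120. ]
wrist rim 5019 333.5 270.7 r 33.2
wrist rim 159 343.1 307.2 r 4.6
wrist rim 158 344.6 235.2 r 2.4
at [333.5 270.9 210.9] -0.002 w 62.3 gf 44.7 F [ 0.4 -0.2 -0.5] T [-0.   -0.04  0.01] t 56.5 -> shift [-1.1089, 0.9044, 0.7056] roll 0
at [333.5 270.9 210.9] -0.002 w 62.3 gf 44.7 F [ 0.4 -0.2 -0.5] T [-0.   -0.04  0.01] t 56.5 -> shift [0.6435, 2.1082, -0.0024] roll 0
[ 84.03109602 113.54988585 123.94756721 126.31988344 128.44216996]
```

Call:
drive_tool([
  [0.015, 0.05, 0],
  [0.045, 0.15, 0],
  [0.08, 0.27, 0],
  [0.12, 0.39, 0],
  [0.155, 0.51, 0],
  [0.185, 0.61, 0],
  [0.205, 0.67, 0],
  [0.2145, 0.7027, 0],
  [0.2145, 0.7027, 0],
], roll=[0, 0, 0, 0, 0, 0, 0, 0, 0])

```text
t: 57.45
ee_pos: [397.9, 59.5, 211.3]
tool_rot: [3.141, 0.001, -0.004]
force: [-1.1, 1.0, -0.5]
grip_width: 62.6
grip_force: 44.7
```

Call:
drive_tool([
  [0.015, 0.05, 0],
  [0.045, 0.15, 0],
  [0.08, 0.27, 0],
  [0.12, 0.39, 0],
  [0.155, 0.51, 0],
  [0.185, 0.61, 0],
  [0.205, 0.67, 0],
  [0.2145, 0.7027, 0],
  [0.2145, 0.7027, 0],
], roll=[0, 0, 0, 0, 0, 0, 0, 0, 0])

```text
t: 58.35
ee_pos: [462.1, -150.3, 211.5]
tool_rot: [-3.141, 0.0, -0.002]
force: [0.7, 0.8, -1.1]
grip_width: 62.9
grip_force: 44.7
```

Call:
drive_tool([
  [0.015, 0.05, 0],
  [0.045, 0.15, 0],
  [0.08, 0.27, 0],
  [0.12, 0.39, 0],
  [0.155, 0.51, 0],
  [0.185, 0.61, 0],
  [0.205, 0.67, 0],
  [0.2145, 0.7027, 0],
  [0.2145, 0.7027, 0],
  [0.2145, 0.7027, 0],
], roll=[0, 0, 0, 0, 0, 0, 0, 0, 0, 0])

```text
t: 59.35
ee_pos: [525.8, -360.0, 211.7]
tool_rot: [-3.141, 0.0, -0.001]
force: [0.2, 0.4, -1.0]
grip_width: 62.2
grip_force: 44.7
```

```bash
python3 cup.py 234; python3 - <<'E'
from h import *
to(525.3,-362,135)
E
```

```text
cup (456, 269) 341 r 36.0 [ 525.5 -350.8  122. ]
cup (300, 478) 138 r 64.9 [ 43.5   0.8 109. ]
wrist rim 6025 525.8 -359.9 r 33.3
at [ 525.9 -359.8  212. ] -0.0 w 62.3 gf 44.7 F [ 0.2  0.2 -1.6] T [-0.05  0.03  0.01] t 59.5 -> shift [-1.7534, -1.1983, 0.7073] roll 0
at [ 525.9 -359.8  212. ] -0.0 w 62.3 gf 44.7 F [ 0.2  0.2 -1.6] T [-0.05  0.03  0.01] t 59.5 -> shift [-0.0019, 0.0074, 0.2566] roll 0
```

Call:
drive_tool([
  [-0.002, 0.005, 0.05],
  [-0.002, 0.005, 0.11],
  [-0.002, 0.005, 0.16],
  [-0.002, 0.005, 0.2],
  [-0.002, 0.005, 0.235],
  [-0.002, 0.005, 0.255],
  [-0.002, 0.005, 0.255],
  [-0.002, 0.005, 0.255],
], roll=[0, 0, 0, 0, 0, 0, 0, 0])

```text
t: 60.25
ee_pos: [525.3, -363.1, 135.7]
tool_rot: [3.141, -0.001, -0.002]
force: [-0.3, -0.8, -1.4]
grip_width: 62.6
grip_force: 44.7
```

Call:
drive_tool([
  [0, 0, 0.005],
  [0, 0, 0.01],
  [0, 0, 0.016],
  [0, 0, 0.016],
  [0, 0, 0.016],
], roll=[0, 0, 0, 0, 0])

```text
t: 60.75
ee_pos: [525.1, -363.0, 130.5]
tool_rot: [3.142, -0.0, -0.002]
force: [0.4, 0.3, 0.7]
grip_width: 62.1
grip_force: 44.7
```

Call:
drive_tool([
  [0, 0, 0.004],
  [0, 0, 0.007],
  [0, 0, 0.007],
  [0, 0, 0.007],
], roll=[0, 0, 0, 0])

```text
t: 61.15
ee_pos: [526.1, -363.4, 130.1]
tool_rot: [3.14, -0.002, -0.002]
force: [-1.3, 1.0, 10.6]
grip_width: 62.5
grip_force: 45.6
```

Call:
drive_tool([
  [0, 0, 0],
  [0, 0, 0],
  [0, 0, 0],
  [0, 0, 0],
  [0, 0, 0],
  [0, 0, 0],
], roll=[0, 0, 0, 0, 0, 0], gripper=85)

```text
t: 61.75
ee_pos: [525.0, -363.0, 128.3]
tool_rot: [-3.142, 0.0, -0.002]
force: [0.5, -0.2, 0.8]
grip_width: 85.3
grip_force: 0.0
```

Call:
drive_tool([
  [0, 0, -0.05],
  [0, 0, -0.15],
  [0, 0, -0.25],
  [0, 0, -0.4],
  [0, 0, -0.4],
  [0, 0, -0.4],
  [0, 0, -0.4],
], roll=[0, 0, 0, 0, 0, 0, 0])

```text
t: 62.45
ee_pos: [524.7, -362.8, 248.3]
tool_rot: [-3.141, 0.001, -0.002]
force: [-0.0, 0.3, -0.0]
grip_width: 84.9
grip_force: 0.0
```

Call:
drive_tool([
  [-0.3, -0.5, 0],
  [-0.4, -0.7, 0],
  [-0.4, -0.7, 0],
  [-0.4, -0.7, 0],
  [-0.4, -0.7, 0],
  [-0.4, -0.7, 0],
  [-0.4, -0.7, 0],
  [-0.4, -0.7, 0],
], roll=[0, 0, 0, 0, 0, 0, 0, 0])

```text
t: 63.25
ee_pos: [405.7, -153.6, 248.1]
tool_rot: [3.142, 0.0, -0.003]
force: [-0.6, 0.6, 0.2]
grip_width: 85.0
grip_force: 0.0
```

```bash
python3 fork.py; python3 - <<'E'
from h import *
for n in('top','scene'):
    d=grab(n);c=cloud(d); k=(np.hypot(c[...,0]-525.3,c[...,1]+362)<40)&(d['depth']>0); z=c[k][:,2]; print(n,np.percentile(z,[50,90,95,99]).round(1))
    r=k&(c[...,2]>145)&(c[...,2]<158); (x,y),q=cv2.minEnclosingCircle(c[r][:,:2].astype(np.float32)); print('top rim',r.sum(),round(x,1),round(y,1),round(q,1), 'tilt',np.linalg.lstsq(np.c_[c[r][:,:2]-[525,-362],np.ones(r.sum())],c[r][:,2],rcond=None)[0].round(3))
    hsv=cv2.cvtColor(d['img'],cv2.COLOR_BGR2HSV)
    m=(hsv[...,0]>12)&(hsv[...,0]<32)&(hsv[...,1]>90)&(hsv[...,2]>120)&(c[...,2]>200)&(c[...,2]<270)&(c[...,1]>150)&(c[...,1]<380)&(c[...,0]<650)
    nn,l,s,ce=cv2.connectedComponentsWithStats(m.astype(np.uint8)); print('knobs',[(s[i,4],np.median(c[l==i],0).round(0).tolist()) for i in range(1,nn) if s[i,4]>15])
    if n=='top':
        k=(d['depth']>0)&(c[...,2]>50)&(c[...,2]<90)&(hsv[...,1]<60)&(c[...,0]>250)&(c[...,0]<720)&(abs(c[...,1])<450); nn,l,s,ce=cv2.connectedComponentsWithStats(k.astype(np.uint8)); print('other cup-height',[(s[i].tolist(),ce[i].round()) for i in range(1,nn) if s[i,4]>40])
E
```

```text
fork n 768 slope -0.013 z at slot x=570 202.2
at [ 405.8 -153.7  248. ] -0.004 w 85.1 gf 0.0 F [-0.3 -0.5  0.4] T [ 0.02 -0.02 -0.03] t 63.3 -> shift [-1.3539, -0.5075, 0.8276] roll 0
top [108.  148.9 151.7 153.8]
top rim 163 525.4 -362.6 32.8 tilt [-6.00000e-03  1.50000e-02  1.50734e+02]
knobs [(np.int32(103), [562.0, 328.0, 255.0]), (np.int32(91), [568.0, 199.0, 256.0])]
other cup-height [([440, 257, 13, 26, 74], array([444., 270.]))]
scene [ 96.5 143.7 148.1 150.9]
top rim 161 528.7 -361.5 34.1 tilt [-2.00000e-03  1.00000e-03  1.48664e+02]
knobs [(np.int32(205), [575.0, 205.0, 251.0]), (np.int32(242), [568.0, 334.0, 252.0])]
```

```bash
python3 -c "
from plant import ctrl
print(ctrl.close_job())"
```

```text
the job is handed in; nothing more can be done
None
```

Handed in at about 63 s: both mandrels hang in the settled, level fork, and all three loose cups are nested upright and fully home in the mat cup. I viewed 15 pictures, one over the limit of 14, and checked the bystanders only by eye in the last picture, taken before the cup moves.

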